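Gauge two stray kiln posts and sort them by length

ROBOT

A 6-joint arm with a two-finger parallel gripper is mounted at the origin on a cart in front of the work surface, level with it; the furniture and walls round the work are solid. World frame = base frame: x ahead of the robot, y to its left, z up, the work surface at z = 0. Lengths are in m, angles in rad, forces in N, time in s.
With the tool pointing down it reaches from about 0.25 to 0.8 m from the base axis. Payload 3.9 kg.
Tool frame: the origin (TCP) lies on the centre line of the jaws, within the pads' length; the fingertips stand 14 mm ahead of it and the grasp point (between the pads) lies 5 mm behind it; z points along the fingers, y is the direction in which the jaws open and shut (so a half turn about z gives the same grasp; the last joint's range is limited). The gripper opens to 85 mm and grips with 20 to 120 N. Pads are 22 mm wide; open, the fingers measure 114 mm over their backs; the gripper's body (76 mm by 85 mm) begins 54 mm behind the grasp point. The pads swing forward as they close: fully open they stand 13 mm farther back than shut.
Start: joints at [-1.193, 0.26, -0.138, 1.173, 0, 1.571], TCP at [0.194, -0.488, 0.245] pointing down, gripper open.
Joint ranges: [-2.78, 2.78], [-0.83, 1.72], [-1.28, 1.37], [-1.9, 2.12], [-1.57, 1.48], [-3.14, 3.14]. Speed limits (rad/s): [2.57, 2.57, 3.14, 3.14, 3.14, 3.14].

INTERFACE

Orientations are given as a unit quaternion [x, y, z, w].
In Python, from bench import ctrl gives the robot as it stands.
- The arm moves only by the shell command python3 -m handwheel 'ROWS' [FORCE]. ROWS is JSON, one flat list of numbers, 5 for each row, row after row: the shift along the tool's x, y, z normalised to -1 to 1, where 1 is 800 mm, then the turn about the tool's z normalised to -1 to 1, where 1 is 30 degrees, then the closure, from 0 (fully open) to 1 (shut). In form: [dx, dy, dz, spin, claw, dx, dy, dz, spin, claw, ...]. A call has 1 to 5 rows; each row shifts and turns the commanded pose from where the row before left it, along the tool's axes as they then stand; what a row does not reach is not made up. A row lasts 1/10 s, in which the tool goes at most 50 mm and 8.59 degrees, less where a joint would pass 70% of its speed; a pose out of reach is approached as far as the arm can. A call with a number of a shift or a turn outside -1 to 1 is refused whole. A call with a gripper value outside its range is refused whole. The fingers move at their own pace and stop on an object; FORCE is the grip in N (left out, the last holds). Time passes only in rows, so rows that do not move let the fingers close. It gives the time, the measured TCP pose, the force and the opening at its end, in the units of the state.
- ctrl.observe(): the state, without advancing time (a new reading comes with each control period).
- ctrl.grab_frame(name): name is "side" or "top"; returns a dict with "color" (384x512x3 uint8, red, green, blue), "range_z" (384x512 float32, m along the optical axis (not along the pixel's ray), 0 where there is no reading), "fx", "fy", "cx", "cy" (pixels), "R" (3x3) and "t" (3): a world point X has camera coordinates R X + t. Camera axes: x right, y down, z forward; pixel columns grow to the right and rows downward; lengths in m; the calibration is good to about 2 mm. A picture is of the moment at which its call begins.
- ctrl.hand_in(): hands the job in, once; it reports no verdict.
The state is a dict: "time": time; "q": joint angles; "joint_velocities": joint speeds; "joint_torque": joint torques, N m; "eef_pos": TCP position; "tool_rot": TCP orientation; "wrist_force": force on the tool from outside, world axes, zero at the start; "torque": the same for the moment, N m; "finger_gap": finger opening in m.
Only numpy, scipy, OpenCV 4.12 (cv2) and the standard library are available. Lean on these libraries where they do the work, as an engineer would, in place of code of your own. Each camera call takes 0.05 s, during which the arm holds its last target.

TASK

Two stray kiln posts, one short and one long, lie on the bench to the right of the length gauge; they have to be kept apart, because unequal posts would make a kiln shelf rock. Take one post at a time: try it in the gauge, lined up over the gap (the short one drops between the two stops onto the plate, the long one comes to rest on top of the stops), then lay it flat in the tray that already holds a post of its length, before you gauge the other. Set the posts down rather than letting them fall, leave the post already in each tray inside it, and do not disturb the glass cutter or the roll of tape.

Things in the scene. Friction and masses are not known exactly. Their poses are not given: they have to be found in the camera images.
- short_post: The stray short post: square extruded kiln post of buff fired clay, 100 mm long, 30 x 30 mm across, with a 16 mm bore from end to end, about 160 g. Origin at its middle (15 mm above whatever it lies flat on); x runs along its length, and it may lie on any of its four sides. Starts on the bench, to the robot's right; a fixed grey tub 150 mm tall stands beyond.
- long_post: The stray long post: square extruded kiln post of buff fired clay, 115 mm long, 30 x 30 mm across, with a 16 mm bore from end to end, about 184 g. Origin at its middle (15 mm above whatever it lies flat on); x runs along its length, and it may lie on any of its four sides. Starts on the bench, to the robot's right; a fixed grey tub 150 mm tall stands beyond.
- length_gauge: Go/no-go length gauge, fixed to the bench: aluminium plate 172 mm (its x) x 50 mm (its y), top 8 mm above the bench, carrying two steel stops 28 x 44 mm, 26 mm tall, with a 107.5 mm gap between them along x; open at both y sides, so fingers can straddle a post there. Gap edges are relieved by 3 mm at the top as a lead-in. Origin on the bench under the gap's middle; z up.
- gauge_floor (a point): Middle of the gap on the gauge's plate, 8 mm above the bench: a seated 100 mm post lies here, its middle 15 mm above this point. Axes as the gauge.
- gauge_top (a point): Middle of the gap at the height of the stops' tops, 34 mm above the bench. A 115 mm post laid centrally bridges the stops, its middle 15 mm above this point; the tops' flat faces begin 56.8 mm from here along x. Axes as the gauge.
- short_tray: Tray for short posts: open plywood tray, 157 mm (its x) x 152 mm (its y), 34 mm high, walls and floor 6 mm thick; does not slide. Origin on the bench under its middle, z up. A short (100 mm) post already lies in it along x, about 42 mm from the middle on the +y side; the rest of the floor is free. The two trays look alike and swap places.
- long_tray: Tray for long posts: open plywood tray, 157 mm (its x) x 152 mm (its y), 34 mm high, walls and floor 6 mm thick; does not slide. Origin on the bench under its middle, z up. A long (115 mm) post already lies in it along x, about 42 mm from the middle on the +y side; the rest of the floor is free. The two trays look alike and swap places.
- short_tray_free (a point): Middle of the free part of the short posts' tray floor, 6 mm above the bench, 22 mm from the tray's middle on its -y side; free for 48 mm each way along y (posts lie along x) and to the walls 72 mm away along x. Axes as the tray.
- long_tray_free (a point): Middle of the free part of the long posts' tray floor, 6 mm above the bench, 22 mm from the tray's middle on its -y side; free for 48 mm each way along y (posts lie along x) and to the walls 72 mm away along x. Axes as the tray.
- short_sample: The short post that already lies in the short posts' tray: square extruded kiln post of buff fired clay, 100 mm long, 30 x 30 mm across, with a 16 mm bore from end to end, about 160 g. Origin at its middle (15 mm above whatever it lies flat on); x runs along its length, and it may lie on any of its four sides. 
- long_sample: The long post that already lies in the long posts' tray: square extruded kiln post of buff fired clay, 115 mm long, 30 x 30 mm across, with a 16 mm bore from end to end, about 184 g. Origin at its middle (15 mm above whatever it lies flat on); x runs along its length, and it may lie on any of its four sides. 
- glass_cutter: Bystander: pen-like glass cutter, 158 x 13 x 13 mm, black barrel with brass cap, lying behind the trays. Origin at its underside, x along its length.
- masking_tape: Bystander: roll of masking tape lying flat, 98 mm across, 25 mm high, behind the gauge. Origin at the middle of its underside.
Not all that is in view belongs to the job. Leave any purple look-alike of the short_post alone.

How it is judged:
By the outcome, as a careful person would: the job done as asked, in the order asked, and still so for the second after the job is handed in, with the robot touching nothing.
It also fails if it takes over 69 s, if anything falls off the work surface, if the arm or the gripper's body presses on something with over 40 N, if the wrist force passes 120 N, or if a joint passes its speed limit or range.

## Working session

There is one attempt and no reset: what is moved stays moved. The work goes in short steps, Python scripts to look and compute and a shell command to move; the robot and the scene stay as the last step left them, time stands still between calls to the robot, and variables do not carry over. Pictures are saved under pics/ and viewed, and the job is handed in when it is done.

```bash
ls; mkdir -p pics; python3 - <<'E'
from bench import ctrl
import cv2,numpy as np
s=ctrl.observe()
for k,v in s.items(): print(k,np.round(v,4))
for n in("top","side"):
    f=ctrl.grab_frame(n); np.savez(f"pics/{n}0.npz",**f)
    cv2.imwrite(f"pics/{n}0.png",cv2.resize(f["color"][:,:,::-1],(800,600),interpolation=cv2.INTER_CUBIC))
    print(n,f["fx"],f["fy"],f["cx"],f["cy"],f["R"],f["t"])
E
```

```text
pics
time 0.0
q [-1.193   0.2607 -0.1394  1.1727 -0.      1.5708]
joint_velocities [ 0.0008  0.0018 -0.0005 -0.0001  0.0002 -0.    ]
joint_torque [ 7.00000e-04 -4.05677e+01  2.53922e+01  1.88000e-02  0.00000e+00
  0.00000e+00]
eef_pos [ 0.1934 -0.4874  0.2445]
tool_rot [ 9.822e-01  1.878e-01 -2.000e-04 -1.000e-03]
wrist_force [0.1947 0.3111 0.2277]
torque [-0.0055 -0.0769 -0.0255]
finger_gap 0.0858
top 355.89921653538596 355.89921653538596 255.33197009093462 190.995556067119 [[-0.00921149 -0.99983583 -0.0156035 ]
 [-0.99028726  0.01128617 -0.13857761]
 [ 0.13873097  0.01417544 -0.99022865]] [0.01383415 0.51632723 1.18978603]
side 468.009790237317 468.009790237317 264.5780725187648 196.77708851456936 [[ 0.97483598 -0.22164416 -0.02384683]
 [-0.11427819 -0.40501909 -0.90713838]
 [ 0.1914035   0.8870363  -0.42015628]] [-0.51106086  0.10392924  1.62477086]
```

View pics/top0.png

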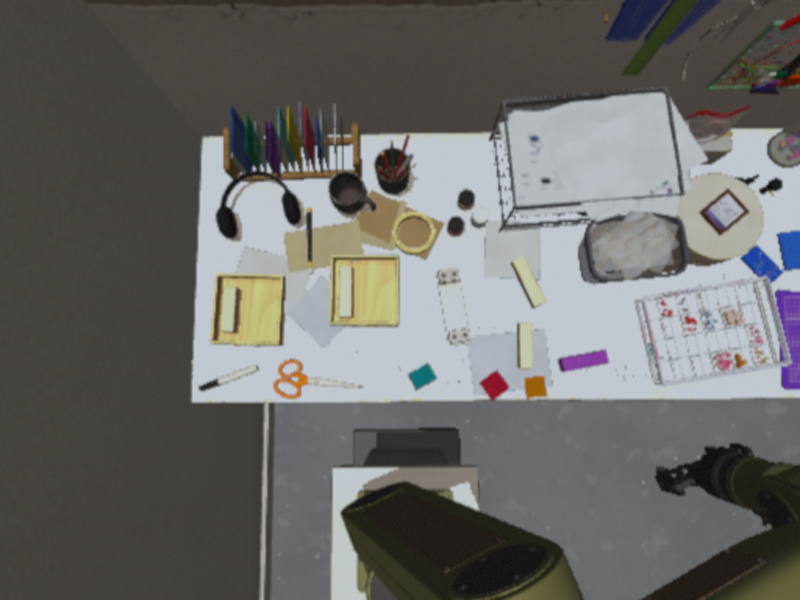

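View pics/side0.png

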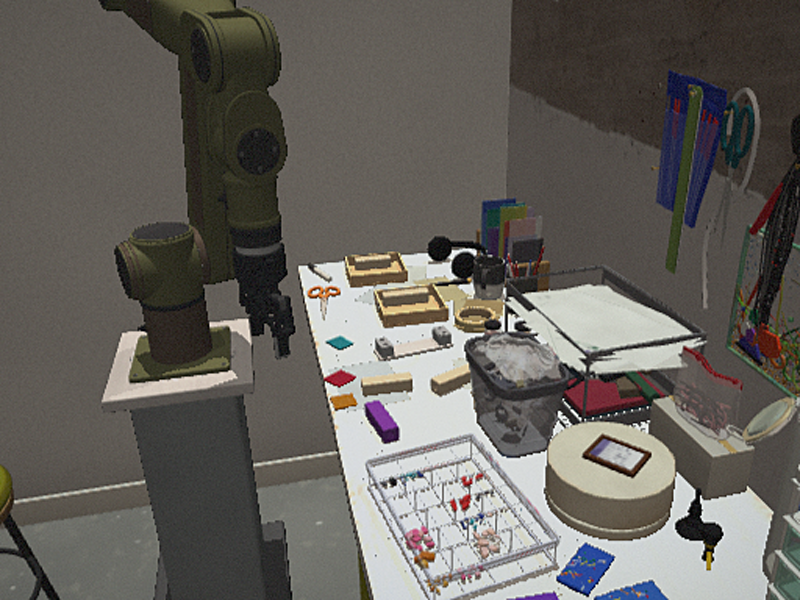

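The top view (800 px wide) shows the trays at about (248,310) and (365,291). The gauge is at (453,307), and the stray posts are at (525,345) and (528,282). The purple look-alike is at (584,361), the cutter at (310,238) and the tape at (414,232). Next I'll enlarge crops.

```bash
cat > h.py <<'E'
import numpy as np,cv2
def ray(f,u,v,z):
    R=np.array(f["R"]);t=np.array(f["t"])
    d=R.T@np.array([(u-f["cx"])/f["fx"],(v-f["cy"])/f["fy"],1]); o=-R.T@t
    return o+d*(z-o[2])/d[2]
def cloud(f):
    z=f["range_z"];v,u=np.mgrid[:z.shape[0],:z.shape[1]]
    P=np.stack([(u-f["cx"])/f["fx"]*z,(v-f["cy"])/f["fy"]*z,z],-1)
    X=(P-f["t"])@np.array(f["R"]); X[z==0]=np.nan
    return X
def proj(f,X):
    c=f["R"]@np.array(X)+f["t"]; return f["fx"]*c[0]/c[2]+f["cx"],f["fy"]*c[1]/c[2]+f["cy"]
def crop(f,u0,u1,v0,v1,s,name):
    im=cv2.resize(np.ascontiguousarray(f["color"][v0:v1,u0:u1,::-1]),None,fx=s,fy=s,interpolation=cv2.INTER_CUBIC)
    cv2.imwrite(name,im)
E
python3 - <<'E'
from h import *
f=dict(np.load("pics/top0.npz"))
crop(f,270,370,155,255,6,"pics/c1.png")
crop(f,130,262,160,230,6,"pics/c2.png")
X=cloud(f); z=X[...,2]
np.set_printoptions(linewidth=250)
for (u0,u1,v0,v1) in((320,350,160,240),(278,304,165,225)):
    print((np.nan_to_num(z[v0:v1:3,u0:u1:1])*1000).astype(int))
E
```

```text
[[ 2  5  0  5  3 -1  4  0  1  9  7  2  0  1 -1  0  2  6  5  1  5  1  5  6  4  2  0 -3 -3  1]
 [ 4  3  2  2  3  3  3  6  1  1 -3  2  3  0 26 31  1  0  4  2  3  8 -2  1  5  2  3  1  2  0]
 [ 6  7  2  7  1  5  0  5 30 31 31 31 29 30 33 32 28  5  2  0  4  0  3  5  0  3 -1  1  0 -5]
 [ 4 -2  4  4  1  0  2  9 20 25 27 28 29 32 26 27 30 28 28  2  2  3  1  1  6  0  2  1  0  0]
 [ 1  2  4  4  3  5  4  2  0 14 28 29 30 28 27 25 29 30 31 26  8  7  1  6  1  3  0  5  2  0]
 [ 4  2  2  4  6  1  0  5  3  2  6 21 25 29 28 33 31 29 29 28 30 31  1  2  1  0  0  0  0  2]
 [ 1 -1  0 -2 -2  1  5  0  1  2  1  1 18 27 28 34 29 27 30 26 28 25 28  4 -1 -1  5 -2  1 -5]
 [-1  3 -1  0 -3  1  0 -1  0 -1  2  0  4 11 21 25 32 32 30 33 30 30 34 34 -1  3 -4  1  1  0]
 [-1 -1  0  0 -1  0  1 -1  5 -2 -3  4  0  0  0 15 20 24 27 30 29 27 29 27 25 29 -1 -5  2  5]
 [ 2  0  6  0 -1  0  0  4 -1  1  5 -4 -3 -1  0 -1  0 21 33 28 29 29 30 28 27 27 27  0  2  1]
 [ 0 -1 -2  0  0  0 -1  0 -4 -1 -5  6 -3 -1  6 -2 -1  3 15 28 28 31 27 29 29 31 29 29 31  1]
 [-1  0 -3 -3  0 -1 -5 -4  1 -5 -3  0  1  2 -1  0 -3 -2 -3 10 22 26 25 32 29 
[... 2332 characters left out ...]
 7  7  8  4  3  5  4  5  9  6  9 -4  2 -1  0  1  4]
 [-3  0  5  1  0  2  7  9  8  5  6  6  3  5  7  6 12  5  3 11  7 -3 -2 -5  0  3]
 [ 0  0  4 -2  0  0  3  9 12 10  9  7  4  9  8  7 12  5  4  3  9 -2 -4  0 -1  2]
 [ 2  0  2 -2  0  1 -2  2  6  7  7 11  8  7  7 10  6 10  9  8  3  5 -3  2 -2 -1]
 [ 0  0 -4  0 -1  1  2 -5 12  7 11  8  5  5 29 28 33 33 31 35 31 34  2  0 -7  0]
 [-2  2  0  0 -1  0  5  1  0 24 32 32 33 30 33 33 36 33 31 30 34 28 33  3 -2  2]
 [ 0 -3  2 -1  0  0  4  0  1  9 34 32 34 34 33 33 36 32 34 32 34 33 33  0 -3  1]
 [-3 -3 -1  1  0  0  0 -2  0 10 20 12  8  7  5  9  9 10  9  4 -1  2  0  1  0  3]
 [-1  3 -1  0 -2 -3 -6  2 -2 -6  1  3  1 -3 -3  3 -6  0 -2 -3  3  2  0  5  4 -1]]
```

View pics/c1.png

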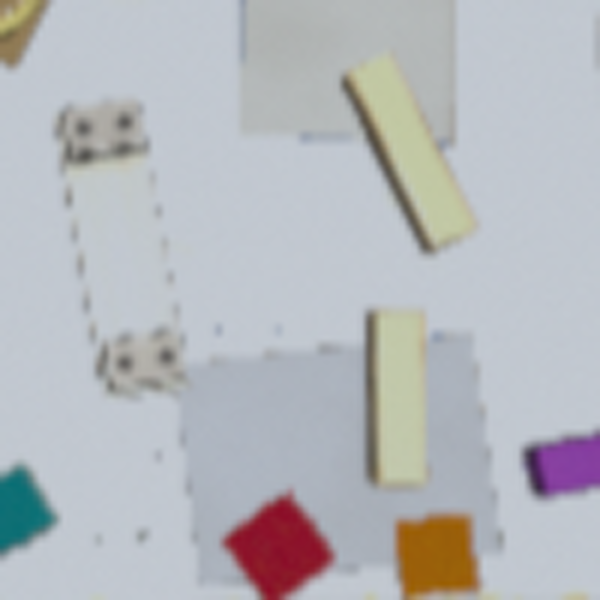

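View pics/c2.png

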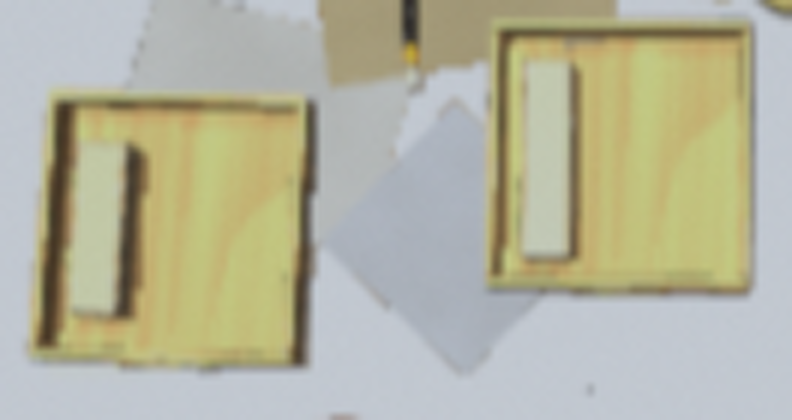

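Left tray's sample is about 173 crop px long and the right tray's about 196, so the left is the short tray and the right the long. The upper stray, (370,65)-(453,240), is about 194 px, so long. The lower one, (398,312)-(400,485), is about 173 px, so short. Next I'll fit poses.

```bash
cat > fit.py <<'E'
from h import *
def fitbox(f,ctr,z,r=0.085,zlo=None,lumlo=None,rect=True):
    # upsampled pixel mask by colour -> plane z -> minAreaRect
    X=cloud(f)
    return X
def rectfit(f,poly,z,s=6,cond=None):
    """poly: coarse polygon in 800-wide coordinates enclosing object; cond(hsv,lab)->mask; returns rect on plane z"""
    im=cv2.resize(f["color"],None,fx=s,fy=s,interpolation=cv2.INTER_CUBIC)
    m=np.zeros(im.shape[:2],np.uint8)
    cv2.fillPoly(m,[(np.array(poly)*512/800*s).astype(int)],255)
    c=cond(im.astype(int))&(m>0)
    n,l,st,_=cv2.connectedComponentsWithStats(c.astype(np.uint8))
    k=1+np.argmax(st[1:,4]); c=(l==k).astype(np.uint8)
    c=cv2.morphologyEx(c,cv2.MORPH_OPEN,np.ones((9,9)))
    c=cv2.morphologyEx(c,cv2.MORPH_CLOSE,np.ones((9,9)))
    cn=max(cv2.findContours(c,0,cv2.CHAIN_APPROX_NONE)[0],key=cv2.contourArea)[:,0]
    P=np.array([ray(f,(u+.5)/s-.5,(v+.5)/s-.5,z)[:2] for u,v in cn])
    (cx,cy),(w,h),a=cv2.minAreaRect((P*1000).astype(np.float32))
    if w<h: w,h,a=h,w,a+90
    M=cv2.moments((P*1e4).astype(np.float32)) 
    cen=np.array([M["m10"],M["m01"]])/M["m00"]/1e4
    pa=.5*np.degrees(np.arctan2(2*M["mu11"],M["mu20"]-M["mu02"]))
    return np.round([cx,cy,w,h,(a+90)%180-90,pa,*(cen*1000)],1),c
E
python3 - <<'E'
from fit import *
f=dict(np.load("pics/top0.npz"))
buff=lambda im:(im[...,0]-im[...,2]>18)&(im[...,0]>150)
for n,p,z in(("long",[(500,255),(525,250),(550,300),(530,312),(515,290)],.03),("short",[(505,315),(542,315),(542,370),(505,370)],.03)):
    r,c=rectfit(f,p,z,cond=buff);print(n,r); cv2.imwrite(f"pics/m_{n}.png",c[155*6:255*6,270*6:370*6]*255)
# tops by cloud
X=cloud(f)
for n,x0,x1,y0,y1,lo in(("all",.2,.6,-.5,0,.02),):
    pass
for n,u0,u1,v0,v1,lo,hi in(("long",320,352,158,200,.023,.04),("short",325,348,203,238,.023,.04),("stop+",278,297,165,184,.028,.045),("stop-",284,304,205,225,.028,.045),("sampS",140,155,180,215,.025,.042),("sampL",213,228,165,207,.025,.042)):
    P=X[v0:v1,u0:u1].reshape(-1,3); P=P[(P[:,2]>lo)&(P[:,2]<hi)]
    (cx,cy),(w,h),a=cv2.minAreaRect((P[:,:2]*1000).astype(np.float32))
    d=P[:,:2]-P[:,:2].mean(0);w_,V=np.linalg.eigh(d.T@d)
    print(n,len(P),np.round(P.mean(0)*1000,1),"rect",np.round([cx,cy,w,h,a],1),"pca",round(np.degrees(np.arctan2(V[1,1],V[0,1]))%180,1))
f2=dict(np.load("pics/side0.npz"));
for q in((.36,-.17,.03),(.44,-.19,.03)): print(proj(f,q),proj(f2,q))
crop(f2,230,340,180,270,7,"pics/c3.png")
E
```

```text
long [ 554.4 -279.1  114.2   29.2   23.9   24.6  555.1 -279.2]
short [ 411.1 -266.4   97.7   27.3   -2.2   -2.1  412.1 -266.4]
long 288 [ 556.1 -278.8   29.4] rect [ 556.2 -278.9  114.7   30.3   22.6] pca 23.1
short 260 [ 413.4 -266.1   29.5] rect [ 413.1 -267.    30.4   99.3   89.6] pca 179.3
stop+ 98 [ 570.8 -101.9   33.7] rect [ 570.3 -101.3   27.9   43.7    8.6] pca 94.3
stop- 105 [ 436.8 -122.2   33.3] rect [ 436.9 -122.2   27.6   44.5    8.5] pca 100.6
sampS 268 [499.3 385.6  35.3] rect [500.2 386.8  31.7  98.1  88.8] pca 177.8
sampL 330 [535.6 128.5  35.1] rect [538.1 131.5 145.8  48.4   0.9] pca 2.4
(np.float64(308.38680891709123), np.float64(236.30705596852624)) (np.float64(226.91287363959532), np.float64(228.71475119860025))
(np.float64(313.54161740516), np.float64(212.69812139221727)) (np.float64(252.09981470803), np.float64(228.44636823879966))
```

View pics/c3.png

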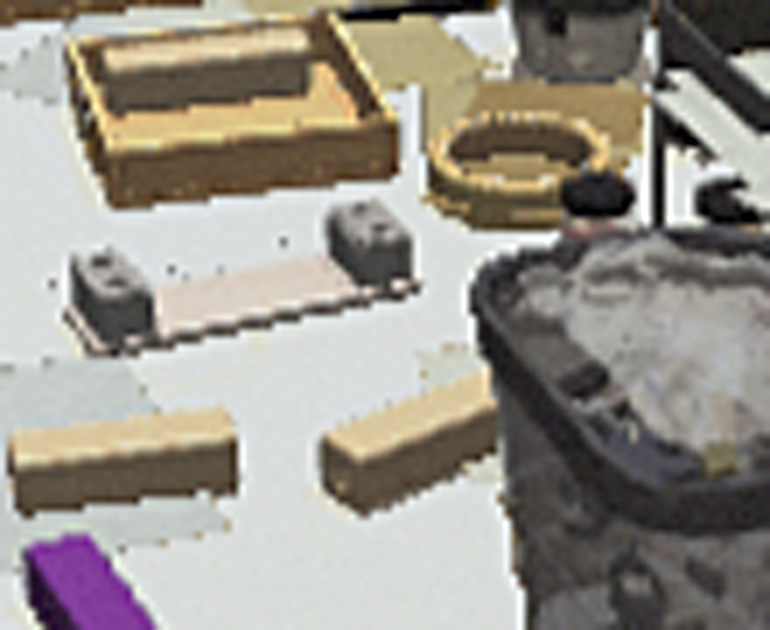

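Posts and gauge fit well: stop separation is 135.1 mm against the nominal 135.5. Next: trays, tub and obstacles.

```bash
python3 - <<'E'
from fit import *
f=dict(np.load("pics/top0.npz")); X=cloud(f)
yel=lambda im:(im[...,0]-im[...,2]>25)
for n,p in(("trayL_left",[(200,262),(295,262),(298,355),(195,355)]),("tray_right",[(322,247),(408,247),(408,335),(322,335)])):
    us=np.array(p)*512/800; (u0,v0),(u1,v1)=us.min(0).astype(int),us.max(0).astype(int)
    P=X[v0:v1,u0:u1].reshape(-1,3); 
    Q=P[(P[:,2]>.02)&(P[:,2]<.05)]
    (cx,cy),(w,h),a=cv2.minAreaRect((Q[:,:2]*1000).astype(np.float32)); print(n,"rect",np.round([cx,cy,w,h,a],1))
    for z in(.034,): 
        s=6
        print([np.round(ray(f,(u),(v),z)[:2]*1000,1) for u,v in ()])
# corners read from c2 crop (u=130+(x+.5)/6-.5)
for n,cs in(("left",[(52,92),(311,97),(303,362),(33,360)]),("right",[(490,20),(751,22),(751,291),(489,290)])):
    P=np.array([ray(f,130+(x+.5)/6-.5,160+(y+.5)/6-.5,.034)[:2]*1000 for x,y in cs]);print(n,np.round(P,0).tolist(),P.mean(0).round(1))
for n,cs in(("sampS",[(76,145),(128,142),(117,316),(71,312)]),("sampL",[(526,62),(574,62),(570,257),(523,257)])):
    P=np.array([ray(f,130+(x+.5)/6-.5,160+(y+.5)/6-.5,.036)[:2]*1000 for x,y in cs]);print(n,np.round(P,0).tolist(),P.mean(0).round(1))
P=X[120:200,350:450].reshape(-1,3);P=P[(P[:,2]>.12)&(P[:,2]<.2)];print("tub",P.min(0),P.max(0))
for y in np.arange(-.52,-.3,.02):
    q=P[abs(P[:,1]-y)<.01];print(round(y,2),len(q),q[:,0].min().round(3) if len(q) else '')
E
```

```text
trayL_left rect [500.4 346.4 154.  158.6  87.8]
[]
tray_right rect [549.8  78.9 168.7 179.1  87.7]
[]
left [[578.0, 417.0], [573.0, 265.0], [420.0, 267.0], [422.0, 422.0]] [498.4 342.8]
right [[618.0, 162.0], [614.0, 10.0], [458.0, 11.0], [460.0, 161.0]] [537.4  85.9]
sampS [[546.0, 401.0], [548.0, 371.0], [447.0, 374.0], [450.0, 400.0]] [497.6 386.5]
sampL [[592.0, 140.0], [592.0, 112.0], [478.0, 114.0], [478.0, 141.0]] [535.  127.2]
tub [ 0.53232281 -0.57889798  0.12086135] [ 0.7242865  -0.28692695  0.19735741]
-0.52 274 0.541
-0.5 351 0.538
-0.48 378 0.536
-0.46 393 0.535
-0.44 412 0.533
-0.42 397 0.532
-0.4 385 0.533
-0.38 328 0.54
-0.36 121 0.656
-0.34 113 0.675
-0.32 107 0.672
-0.3 93 0.672
```

```bash
cat > go.py <<'E'
import sys,numpy as np
from bench import ctrl
from scipy.spatial.transform import Rotation as Ro
def st():
    s=ctrl.observe(); R=Ro.from_quat(s["tool_rot"]).as_matrix()
    yaw=np.degrees(np.arctan2(R[1,0],R[0,0]))
    print("t",s["time"],"p",np.round(s["eef_pos"],4),"yaw",round(yaw,2),"tilt",np.round(R[:2,2],3),"F",np.round(s["wrist_force"],1),"gap",round(float(s["finger_gap"]),4),"q6",round(s["q"][5],2))
    return s,R,yaw
s,R,yaw=st()
if len(sys.argv)>3:
    x,y,z,w=map(float,sys.argv[1:5])
    dw=(w-yaw+90)%180-90
    d=(R.T@(np.array([x,y,z])-s["eef_pos"]))
    psi=np.radians(-dw); c,sn=np.cos(psi),np.sin(psi)
    print("delta tool mm",np.round(d*1000,1),"norm",np.round(d/.8,4),"spin",round(-dw/30,3),"deg",round(-dw,1))
    d2=[c*d[0]+sn*d[1],-sn*d[0]+c*d[1],d[2]]
    print("if spun first: norm",np.round(np.array(d2)/.8,4))
E
python3 go.py .413 -.2665 .1 -1.2
```

```text
t 0.1 p [ 0.1934 -0.4874  0.2445] yaw 21.65 tilt [-0.001  0.002] F [-0.4  0.   0.2] gap 0.0855 q6 1.57
delta tool mm [ 285.6 -124.1  144.8] norm [ 0.357  -0.1551  0.1809] spin 0.762 deg 22.8
if spun first: norm [ 0.2688 -0.2816  0.1809]
```

```bash
python3 -m handwheel '[0.03,-0.013,0.0,0,0, 0.04,-0.018,0.01,0,0, 0.04,-0.018,0.02,0,0, 0.05,-0.022,0.025,0,0, 0.05,-0.022,0.025,0,0]' 40; python3 -m handwheel '[0.05,-0.022,0.025,0,0, 0.04,-0.018,0.02,0.2,0, 0.03,-0.012,0.02,0.2,0, 0.02,-0.01,0.01,0.2,0, 0,0,0,0.16,0]'; python3 -m handwheel '[0,0,0,0,0, 0,0,0,0,0]'; python3 go.py .413 -.2665 .1 -1.2
```

```text
time: 0.6
eef_pos: [0.3231, -0.3557, 0.1806]
tool_rot: [0.982, 0.187, 0.0, 0.0]
wrist_force: [0.7, -0.1, 0.1]
finger_gap: 0.0858
time: 1.1
eef_pos: [0.4132, -0.2721, 0.1196]
tool_rot: [1.0, -0.01, -0.001, -0.001]
wrist_force: [-0.1, 0.2, 0.6]
finger_gap: 0.0855
time: 1.3
eef_pos: [0.4122, -0.2742, 0.1211]
tool_rot: [1.0, -0.009, -0.0, -0.0]
wrist_force: [-0.1, -0.6, 1.2]
finger_gap: 0.0854
t 1.3 p [ 0.4122 -0.2742  0.1211] yaw -1.05 tilt [-0.001  0.   ] F [-0.1 -0.6  1.2] gap 0.0854 q6 2.57
delta tool mm [ 0.7 -7.7 21.1] norm [ 0.0009 -0.0096  0.0264] spin 0.005 deg 0.1
if spun first: norm [ 0.0008 -0.0096  0.0264]
```

```bash
for i in 1; do python3 -m handwheel '[0,0,0,-0.28,0, 0,0,0,-0.28,0, 0,0,0,-0.28,0, 0,0,0,-0.28,0, 0,0,0,-0.28,0]' >/dev/null; python3 -m handwheel '[0,0,0,-0.28,0, 0,0,0,-0.28,0, 0,0,0,-0.28,0, 0,0,0,-0.28,0, 0,0,0,-0.28,0]' >/dev/null;python3 -m handwheel '[0,0,0,-0.28,0, 0,0,0,-0.28,0, 0,0,0,-0.28,0, 0,0,0,-0.28,0, 0,0,0,-0.28,0]' >/dev/null;python3 -m handwheel '[0,0,0,-0.28,0, 0,0,0,-0.28,0, 0,0,0,-0.28,0, 0,0,0,-0.28,0, 0,0,0,-0.28,0]' >/dev/null;python3 -m handwheel '[0,0,0,-0.2,0, 0,0,0,-0.2,0, 0,0,0,0,0, 0,0,0,0,0]';done;  python3 go.py .413 -.2665 .07 -1.2
python3 - <<'E'
from h import *
from bench import ctrl
for n in("top","side"):
    f=ctrl.grab_frame(n); np.savez(f"pics/{n}1.npz",**f)
    if n=="top": crop(f,270,370,155,255,6,"pics/d1.png")
    else: crop(f,190,340,140,270,5,"pics/d2.png")
E
```

```text
time: 3.7
eef_pos: [0.4122, -0.2746, 0.1215]
tool_rot: [0.011, 1.0, -0.0, 0.0]
wrist_force: [0.2, 0.4, 0.3]
finger_gap: 0.0855
t 3.7 p [ 0.4122 -0.2746  0.1215] yaw 178.71 tilt [ 0. -0.] F [0.2 0.4 0.3] gap 0.0855 q6 -0.57
delta tool mm [-0.6  8.2 51.5] norm [-0.0007  0.0102  0.0644] spin -0.003 deg -0.1
if spun first: norm [-0.0008  0.0102  0.0644]
```

View pics/d1.png

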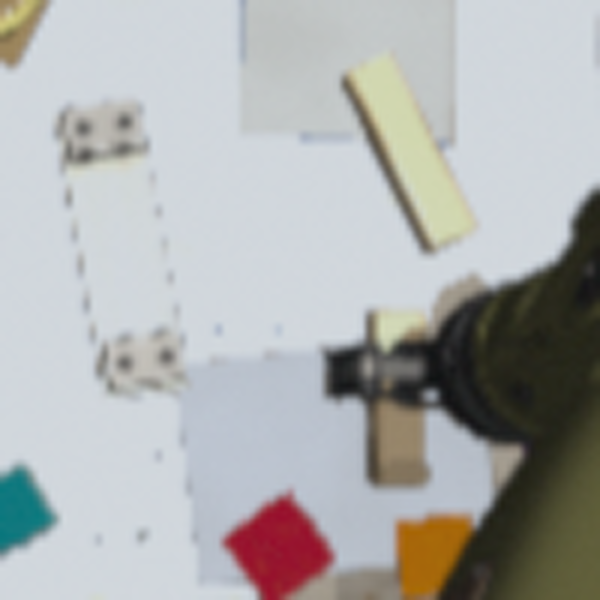

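View pics/d2.png

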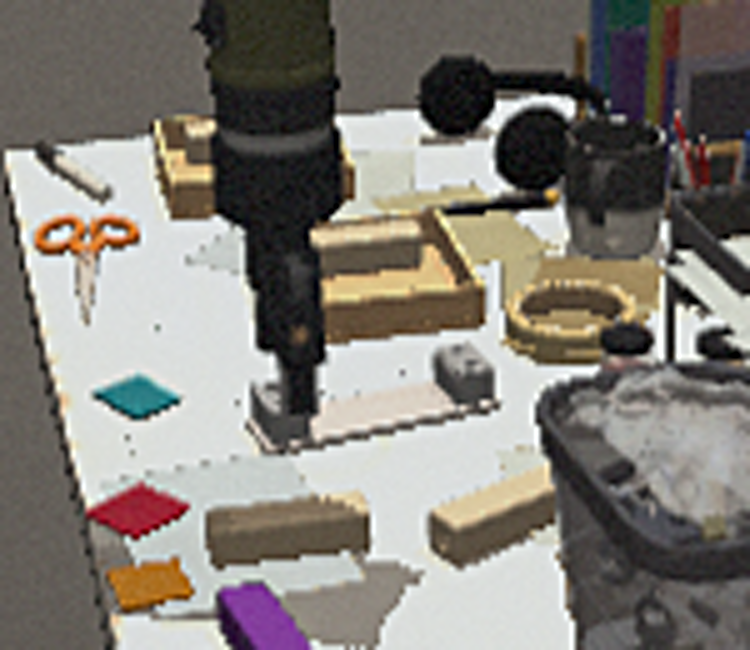

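The fingers straddle the short post in the top view (crop (330,370) on its left side), so the camera and robot agree. Descending.

```bash
python3 -m handwheel '[-0.001,0.01,0.03,0,0, 0,0,0.04,0,0, 0,0,0.03,0,0, 0,0,0.016,0,0, 0,0,0.01,0,0]'; python3 -m handwheel '[0,0,0,0,0, 0,0,0,0,0]' ; python3 go.py .413 -.2665 .019 -1.2
```

```text
time: 4.3
eef_pos: [0.4126, -0.2658, 0.0193]
tool_rot: [0.01, 1.0, 0.001, -0.001]
wrist_force: [-0.4, 1.1, -0.4]
finger_gap: 0.0854
time: 4.5
eef_pos: [0.4138, -0.2666, 0.021]
tool_rot: [0.01, 1.0, -0.0, 0.0]
wrist_force: [-1.1, 0.1, -0.9]
finger_gap: 0.0854
t 4.5 p [ 0.4138 -0.2666  0.021 ] yaw 178.83 tilt [ 0.001 -0.   ] F [-1.1  0.1 -0.9] gap 0.0854 q6 -0.55
delta tool mm [0.8 0.1 2. ] norm [0.001  0.0001 0.0025] spin 0.001 deg 0.0
if spun first: norm [0.001  0.0001 0.0025]
```

```bash
python3 -m handwheel '[0,0,0.0025,0,0.3, 0,0,0,0,0.6, 0,0,0,0,0.9, 0,0,0,0,0.9, 0,0,0,0,0.9]' 50; python3 -m handwheel '[0,0,0,0,0.9, 0,0,0,0,0.9, 0,0,0,0,0.9]' 50 ; python3 go.py .413 -.2665 .12 -1.2
```

```text
time: 5.0
eef_pos: [0.4139, -0.2667, 0.0191]
tool_rot: [0.01, 1.0, -0.0, 0.001]
wrist_force: [0.1, -0.3, 4.1]
finger_gap: 0.0292
time: 5.3
eef_pos: [0.4139, -0.2667, 0.0191]
tool_rot: [0.01, 1.0, -0.0, 0.001]
wrist_force: [-1.3, -1.5, 5.4]
finger_gap: 0.0295
t 5.3 p [ 0.4139 -0.2667  0.0191] yaw 178.84 tilt [ 0.001 -0.001] F [-1.3 -1.5  5.4] gap 0.0295 q6 -0.55
delta tool mm [ 8.000e-01  1.000e-01 -1.009e+02] norm [ 1.000e-03  1.000e-04 -1.261e-01] spin 0.001 deg 0.0
if spun first: norm [ 1.000e-03  1.000e-04 -1.261e-01]
```

```bash
python3 -m handwheel '[0,0,-0.015,0,0.9, 0,0,-0.03,0,0.9, 0,0,-0.04,0,0.9, 0,0,-0.02,0,0.9, 0,0,0,-0.16,0.9]'; python3 -m handwheel '[0,0,0,-0.167,0.9, 0,0,0,0,0.9]' ; python3 go.py .5036 -.112 .1 8.6
```

```text
time: 5.8
eef_pos: [0.4148, -0.2671, 0.1047]
tool_rot: [-0.033, 0.999, -0.001, 0.002]
wrist_force: [-0.3, -0.6, -1.2]
finger_gap: 0.0291
time: 6.0
eef_pos: [0.413, -0.2659, 0.1022]
tool_rot: [-0.075, 0.997, 0.0, -0.0]
wrist_force: [0.1, -0.0, -0.9]
finger_gap: 0.029
t 6.0 p [ 0.413  -0.2659  0.1022] yaw -171.35 tilt [-0.001  0.001] F [ 0.1 -0.  -0.9] gap 0.029 q6 -0.72
delta tool mm [-112.8  138.5    2.2] norm [-0.141   0.1731  0.0028] spin 0.002 deg 0.1
if spun first: norm [-0.1408  0.1732  0.0028]
```

```bash
python3 -m handwheel '[-0.016,0.02,0,0,0.9, -0.032,0.04,0,0,0.9, -0.04,0.049,0,0,0.9, -0.035,0.043,0,0,0.9, -0.018,0.021,0,0,0.9]'; python3 -m handwheel '[0,0,0.01,0,0.9, 0,0,0.01,0,0.9, 0,0,0,0,0.9, 0,0,0,0,0.9]' ; python3 go.py .5036 -.112 .1 8.6
cat > snap.py <<'E'
import sys
from h import *
from bench import ctrl
k=sys.argv[1]; 
tb=[int(v) for v in sys.argv[2].split(",")]; sb=[int(v) for v in sys.argv[3].split(",")]
for n,b in(("top",tb),("side",sb)):
    f=ctrl.grab_frame(n); np.savez(f"pics/{n}{k}.npz",**f)
    s=int(min(800/(b[1]-b[0]),600/(b[3]-b[2])))
    crop(f,*b,s,f"pics/{n}{k}.png"); print(n,"scale",s)
E
python3 snap.py 2 260,340,155,235 215,315,170,250
```

```text
time: 6.5
eef_pos: [0.5049, -0.11, 0.102]
tool_rot: [-0.076, 0.997, 0.001, 0.0]
wrist_force: [-0.5, -1.8, -1.6]
finger_gap: 0.0289
time: 6.9
eef_pos: [0.5024, -0.1138, 0.0858]
tool_rot: [-0.074, 0.997, 0.0, -0.001]
wrist_force: [-0.4, 0.1, -1.6]
finger_gap: 0.0287
t 6.9 p [ 0.5024 -0.1138  0.0858] yaw -171.47 tilt [-0.002  0.   ] F [-0.4  0.1 -1.6] gap 0.0287 q6 -0.37
delta tool mm [ -1.4   1.6 -14.2] norm [-0.0018  0.002  -0.0178] spin -0.002 deg -0.1
if spun first: norm [-0.0018  0.002  -0.0178]
top scale 7
side scale 7
```

View pics/top2.png

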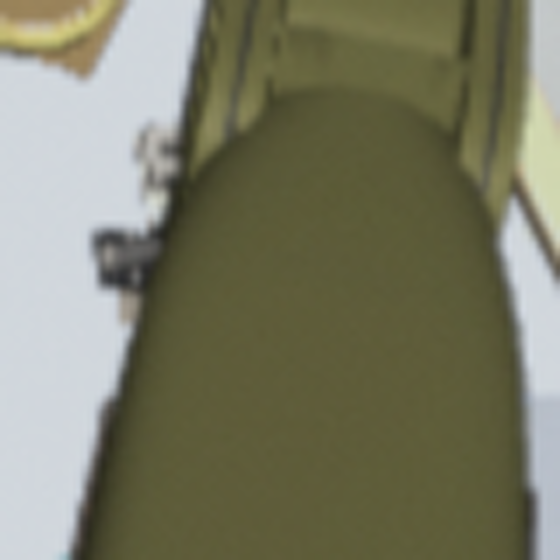

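View pics/side2.png

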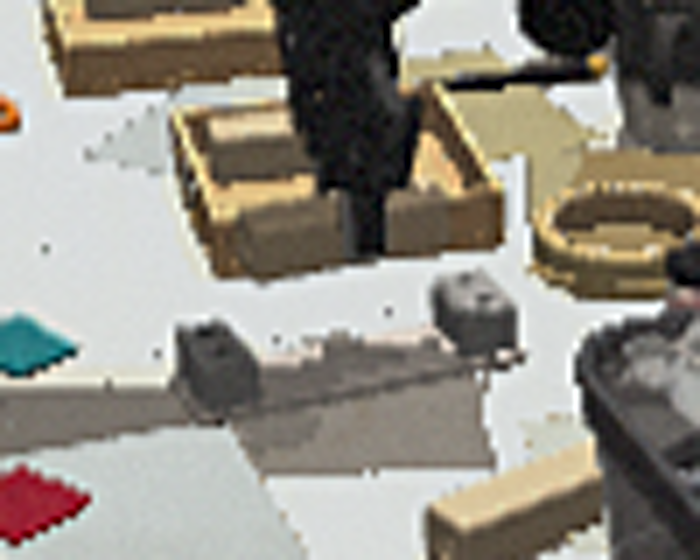

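The top view is blocked by the arm. The side view shows the held post at (240-457, 195-280), above the gap. I'll overlay predicted wireframes to check for bias.

```bash
cat > wf.py <<'E'
from h import *
def box(c,yaw,L,W,z0,z1):
    a=np.radians(yaw);ex=np.array([np.cos(a),np.sin(a)]);ey=np.array([-ex[1],ex[0]])
    return [np.r_[np.array(c)+sx*L/2*ex+sy*W/2*ey,z] for z in(z0,z1) for sx,sy in((-1,-1),(1,-1),(1,1),(-1,1))]
def draw(f,img,b,s,B,col):
    pts=[tuple(int(round(q)) for q in (((u-b[0]+.5)*s-.5),((v-b[2]+.5)*s-.5))) for u,v in (proj(f,p) for p in B)]
    for i in range(4):
        cv2.line(img,pts[i],pts[(i+1)%4],col,1);cv2.line(img,pts[4+i],pts[4+(i+1)%4],col,1);cv2.line(img,pts[i],pts[4+i],col,1)
GC=np.array([.5036,-.112]);GY=8.6
def gauge(f,img,b,s,col=(0,0,255)):
    a=np.radians(GY);ex=np.array([np.cos(a),np.sin(a)])
    draw(f,img,b,s,box(GC,GY,.172,.05,0,.008),col)
    for k in(-1,1): draw(f,img,b,s,box(GC+k*(.10750/2+.014)*ex,GY,.028,.044,.008,.034),col)
E
python3 - <<'E'
from wf import *
f=dict(np.load("pics/side2.npz"));b=(225,315,185,255);s=8
crop(f,*b,s,"pics/o2.png");im=cv2.imread("pics/o2.png")
gauge(f,im,b,s); p=(.5024,-.1138)
draw(f,im,b,s,box(p,8.5,.1,.03,.0668,.0968),(255,0,0))
cv2.imwrite("pics/o2.png",im)
E
```

```text
(no output)
```

View pics/o2.png

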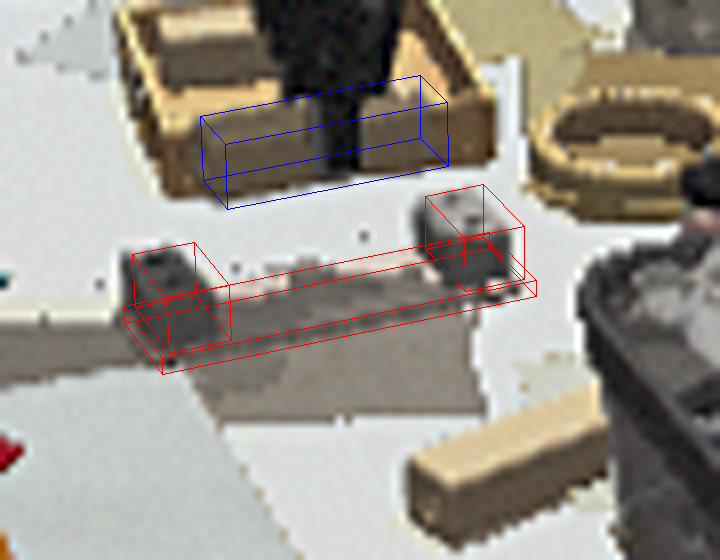

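```bash
python3 - <<'E'
from wf import *
f=dict(np.load("pics/side2.npz"));b=(235,300,188,238);s=12
g=f["color"].astype(float)**.6; f["color"]=(g/g.max()*255).astype(np.uint8)
crop(f,*b,s,"pics/o3.png")
im=cv2.imread("pics/o3.png"); draw(f,im,b,s,box((.5024,-.1138),8.5,.1,.03,.0668,.0968),(255,0,0));gauge(f,im,b,s)
cv2.imwrite("pics/o4.png",im)
E
```

```text
(no output)
```

View pics/o3.png

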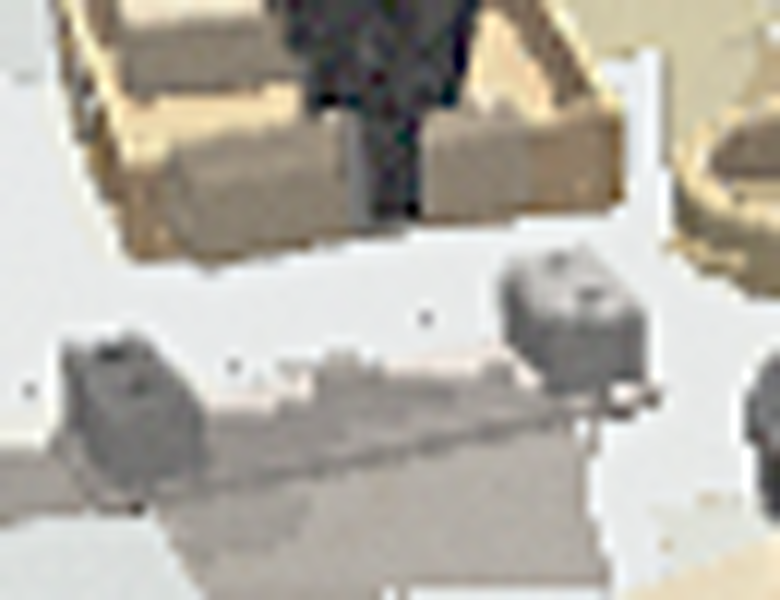

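View pics/o4.png

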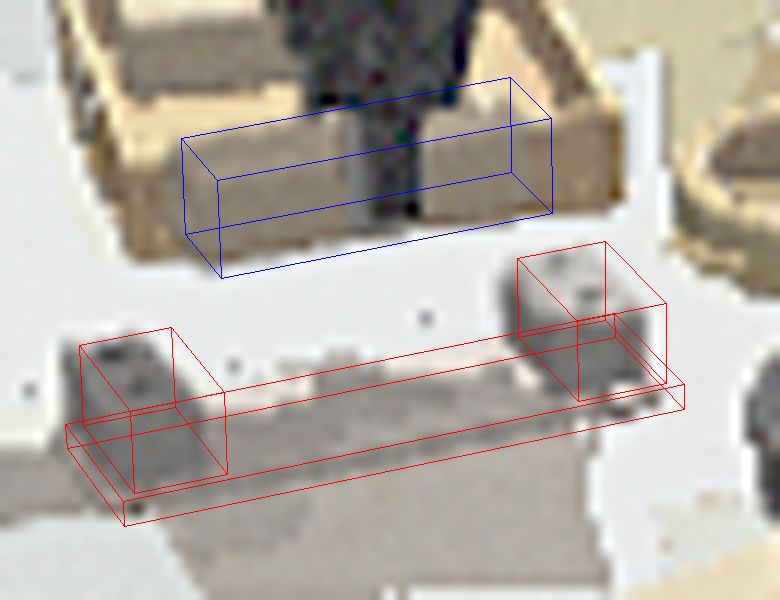

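```bash
python3 -m handwheel '[0.001,0.002,0.01,0,0.9, 0,0,0.013,0,0.9, 0,0,0.01,0,0.9, 0,0,0,0,0.9, 0,0,0,0,0.9]' ; python3 go.py .5017 -.112 .05 8.6;  python3 snap.py 3 260,340,155,235 235,300,188,238
python3 - <<'E'
from wf import *
from bench import ctrl
f=dict(np.load("pics/side3.npz"));b=(235,300,188,238);s=12
p=ctrl.observe()["eef_pos"]
im=cv2.imread("pics/side3.png"); draw(f,im,b,s,box(p[:2],8.5,.1,.03,p[2]-.019,p[2]+.011),(255,0,0));gauge(f,im,b,s)
cv2.imwrite("pics/o5.png",im)
E
```

```text
time: 7.5
eef_pos: [0.5023, -0.1114, 0.0596]
tool_rot: [-0.075, 0.997, 0.0, -0.001]
wrist_force: [0.4, -0.4, -1.8]
finger_gap: 0.0289
t 7.5 p [ 0.5023 -0.1114  0.0596] yaw -171.34 tilt [-0.001  0.   ] F [ 0.4 -0.4 -1.8] gap 0.0289 q6 -0.37
delta tool mm [ 0.7 -0.5  9.6] norm [ 0.0009 -0.0006  0.012 ] spin 0.002 deg 0.1
if spun first: norm [ 0.0009 -0.0006  0.012 ]
top scale 7
side scale 12
```

View pics/side3.png

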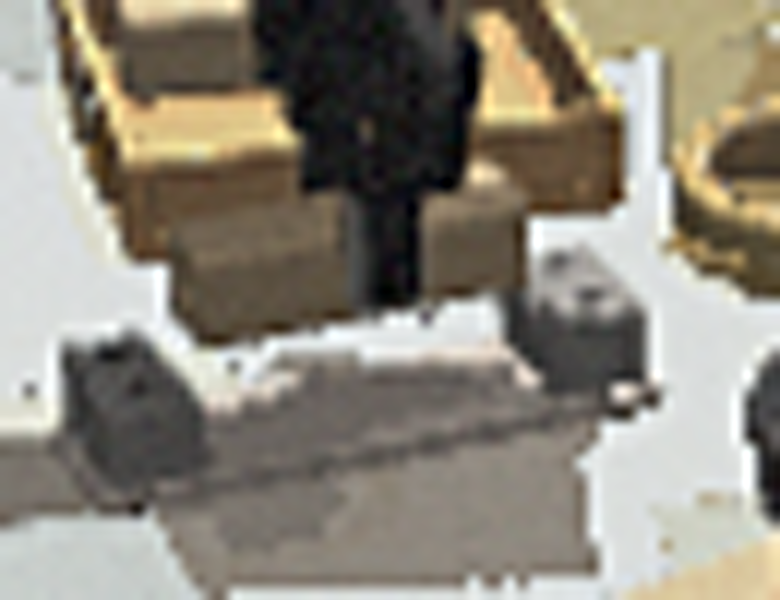

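View pics/o5.png

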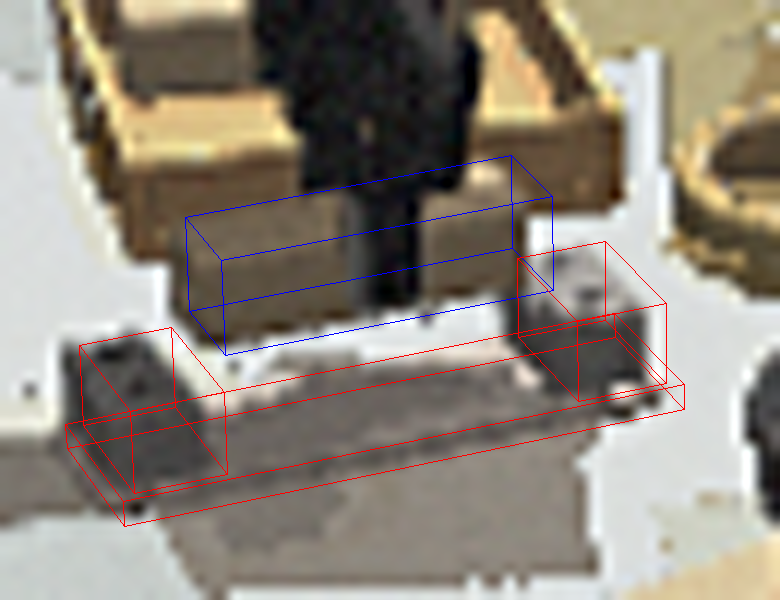

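```bash
python3 -m handwheel '[0,0,0.01,0,0.9, 0,0,0.01,0,0.9, 0,0,0.008,0,0.9, 0,0,0,0,0.9, 0,0,0,0,0.9]' ; python3 go.py .5023 -.112 .0275 8.6
```

```text
time: 8.1
eef_pos: [0.5024, -0.1114, 0.0373]
tool_rot: [-0.075, 0.997, 0.0, -0.0]
wrist_force: [-0.0, -0.0, -0.4]
finger_gap: 0.0288
t 8.1 p [ 0.5024 -0.1114  0.0373] yaw -171.34 tilt [-0.001  0.   ] F [-0.  -0.  -0.4] gap 0.0288 q6 -0.37
delta tool mm [ 0.2 -0.5  9.8] norm [ 0.0002 -0.0007  0.0122] spin 0.002 deg 0.1
if spun first: norm [ 0.0002 -0.0007  0.0122]
```

No contact at 16 mm below the stop tops, so it fits in the gap. Continuing down.

```bash
python3 -m handwheel '[0,0,0.006,0,0.9, 0,0,0.004,0,0.9, 0,0,0.0015,0,0.9, 0,0,0,0,0.9]' ; python3 go.py .5023 -.112 .0270 8.6
```

```text
time: 8.5
eef_pos: [0.5025, -0.1115, 0.0283]
tool_rot: [-0.075, 0.997, 0.0, -0.0]
wrist_force: [-0.1, 0.8, -1.5]
finger_gap: 0.0292
t 8.5 p [ 0.5025 -0.1115  0.0283] yaw -171.34 tilt [-0.  0.] F [-0.1  0.8 -1.5] gap 0.0292 q6 -0.37
delta tool mm [ 0.3 -0.5  1.3] norm [ 0.0004 -0.0006  0.0016] spin 0.002 deg 0.1
if spun first: norm [ 0.0004 -0.0006  0.0016]
```

```bash
python3 -m handwheel '[0,0,0.001,0,0.9, 0,0,0.001,0,0.9, 0,0,0,0,0.9]' ; python3 go.py .5023 -.112 .0270 8.6
```

```text
time: 8.8
eef_pos: [0.5029, -0.1116, 0.0271]
tool_rot: [-0.075, 0.997, -0.0, 0.0]
wrist_force: [-0.2, -0.0, -0.7]
finger_gap: 0.0293
t 8.8 p [ 0.5029 -0.1116  0.0271] yaw -171.34 tilt [ 0. -0.] F [-0.2 -0.  -0.7] gap 0.0293 q6 -0.37
delta tool mm [ 0.7 -0.3  0.1] norm [ 0.0008 -0.0004  0.0001] spin 0.002 deg 0.1
if spun first: norm [ 0.0008 -0.0004  0.0001]
```

```bash
python3 -m handwheel '[0,0,0.001,0,0.9, 0,0,0.0005,0,0.9, 0,0,0,0,0.9]' ; python3 go.py
```

```text
time: 9.1
eef_pos: [0.5029, -0.1116, 0.0271]
tool_rot: [-0.075, 0.997, -0.0, 0.0]
wrist_force: [-3.0, 1.0, 10.6]
finger_gap: 0.0294
t 9.1 p [ 0.5029 -0.1116  0.0271] yaw -171.34 tilt [ 0.001 -0.   ] F [-3.   1.  10.6] gap 0.0294 q6 -0.37
```

Contact at 10.6 N with the post bottom at about 8 mm, so it's seated on the plate. Releasing and backing off to look.

```bash
python3 -m handwheel '[0,0,-0.001,0,0.6, 0,0,0,0,0.45, 0,0,0,0,0.4, 0,0,0,0,0.4]' ; python3 -m handwheel '[0,0,-0.02,0,0.4, 0,0,-0.03,0,0.4, 0,0,-0.04,0,0.4, 0,0,-0.03,0,0.4, 0,0,0,0,0.4]';python3 snap.py 4 260,340,155,235 235,300,188,238
```

```text
time: 9.5
eef_pos: [0.5027, -0.1115, 0.0263]
tool_rot: [-0.075, 0.997, 0.0, -0.0]
wrist_force: [0.2, -0.1, -0.4]
finger_gap: 0.0507
time: 10.0
eef_pos: [0.5055, -0.1121, 0.1257]
tool_rot: [-0.075, 0.997, -0.001, 0.003]
wrist_force: [0.4, 0.2, -0.6]
finger_gap: 0.0511
top scale 7
side scale 12
```

View pics/side4.png

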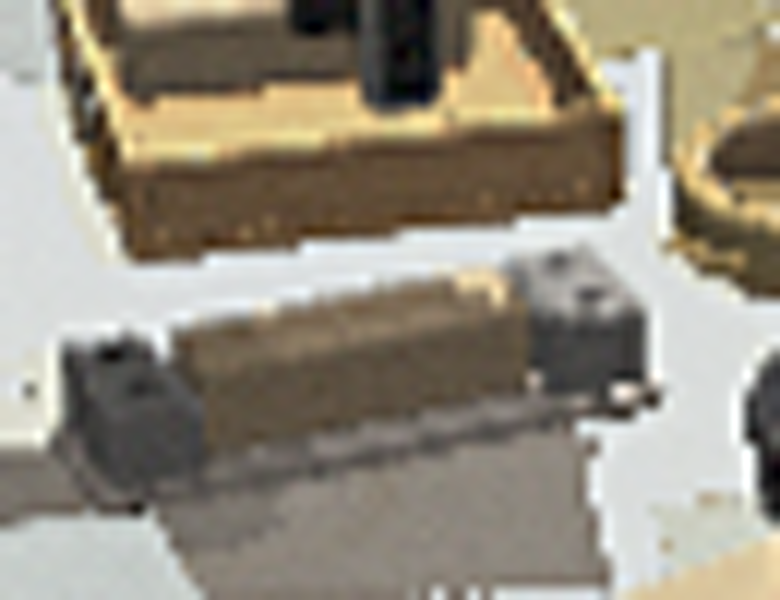

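The short post sits between the stops, flat on the plate, its top (170-520, 275-345) just above the stop tops. Regrasping it.

```bash
python3 go.py .5029 -.1116 .027 8.6
```

```text
t 10.1 p [ 0.503  -0.1116  0.1226] yaw -171.35 tilt [ 0.001 -0.   ] F [-0.2 -0.4  0.9] gap 0.0512 q6 -0.37
delta tool mm [ 0.2  0.1 95.6] norm [3.000e-04 1.000e-04 1.196e-01] spin 0.002 deg 0.1
if spun first: norm [3.000e-04 1.000e-04 1.196e-01]
```

```bash
python3 -m handwheel '[0,0,0.03,0,0.4, 0,0,0.04,0,0.4, 0,0,0.03,0,0.4, 0,0,0.012,0,0.4, 0,0,0.006,0,0.4]';python3 -m handwheel '[0,0,0.001,0,0.4, 0,0,0,0,0.9, 0,0,0,0,0.9, 0,0,0,0,0.9, 0,0,0,0,0.9]' 50; python3 go.py .5029 -.1116 .12 8.6
```

```text
time: 10.6
eef_pos: [0.501, -0.1112, 0.0262]
tool_rot: [-0.075, 0.997, 0.001, -0.002]
wrist_force: [-0.3, 0.1, 0.5]
finger_gap: 0.0513
time: 11.1
eef_pos: [0.5038, -0.1117, 0.0284]
tool_rot: [-0.075, 0.997, -0.0, 0.001]
wrist_force: [0.2, -0.3, 5.5]
finger_gap: 0.0293
t 11.1 p [ 0.5038 -0.1117  0.0284] yaw -171.34 tilt [ 0.002 -0.   ] F [ 0.2 -0.3  5.5] gap 0.0293 q6 -0.37
delta tool mm [  0.6   0.2 -91.6] norm [ 0.0008  0.0002 -0.1145] spin 0.002 deg 0.1
if spun first: norm [ 0.0008  0.0002 -0.1145]
```

```bash
python3 -m handwheel '[0,0,-0.01,0,0.9, 0,0,-0.025,0,0.9, 0,0,-0.035,0,0.9, 0,0,-0.03,0,0.9, 0,0,-0.01,0,0.9]';python3 -m handwheel '[0,0,0,0.17,0.9, 0,0,0,0.18,0.9, 0,0,0,0,0.9]'; python3 go.py .4988 .3225 .12 -1.9
```

```text
time: 11.6
eef_pos: [0.5042, -0.1119, 0.1179]
tool_rot: [-0.075, 0.997, -0.001, 0.002]
wrist_force: [1.1, 0.4, -1.6]
finger_gap: 0.0291
time: 11.9
eef_pos: [0.502, -0.1114, 0.1147]
tool_rot: [0.016, 1.0, 0.0, -0.001]
wrist_force: [0.2, 0.9, -1.0]
finger_gap: 0.0293
t 11.9 p [ 0.502  -0.1114  0.1147] yaw 178.17 tilt [-0.001  0.   ] F [ 0.2  0.9 -1. ] gap 0.0293 q6 -0.19
delta tool mm [ 17.1 433.5  -5.1] norm [ 0.0214  0.5419 -0.0064] spin 0.002 deg 0.1
if spun first: norm [ 0.022   0.5419 -0.0064]
```

```bash
python3 -m handwheel '[0,0.02,0,0,0.9, 0.002,0.035,0,0,0.9, 0.002,0.05,0,0,0.9, 0.002,0.055,0,0,0.9, 0.002,0.055,0,0,0.9]';python3 -m handwheel '[0.002,0.055,0,0,0.9, 0.002,0.055,0,0,0.9, 0.002,0.055,0,0,0.9, 0.002,0.055,0,0,0.9, 0.002,0.045,0,0,0.9]';python3 -m handwheel '[0.002,0.035,0,0,0.9, 0.002,0.02,0,0,0.9, 0,0.005,0,0,0.9, 0,0,0,0,0.9, 0,0,0,0,0.9]'; python3 go.py .4988 .3225 .12 -1.9;python3 snap.py 5 130,230,150,230 200,300,160,240
```

```text
time: 12.4
eef_pos: [0.5012, 0.0618, 0.1147]
tool_rot: [0.015, 1.0, -0.0, -0.0]
wrist_force: [0.4, 0.1, -2.0]
finger_gap: 0.0289
time: 12.9
eef_pos: [0.5001, 0.275, 0.1146]
tool_rot: [0.014, 1.0, -0.0, -0.0]
wrist_force: [0.9, 0.1, -1.5]
finger_gap: 0.0288
time: 13.4
eef_pos: [0.4988, 0.3193, 0.115]
tool_rot: [0.017, 1.0, -0.001, -0.0]
wrist_force: [-0.3, 0.3, -2.5]
finger_gap: 0.0293
t 13.4 p [0.4988 0.3193 0.115 ] yaw 178.1 tilt [-0.001 -0.001] F [-0.3  0.3 -2.5] gap 0.0293 q6 0.6
delta tool mm [ 0.1  3.2 -5. ] norm [ 0.0002  0.004  -0.0062] spin 0.0 deg 0.0
if spun first: norm [ 0.0002  0.004  -0.0062]
top scale 7
side scale 7
```

View pics/top5.png

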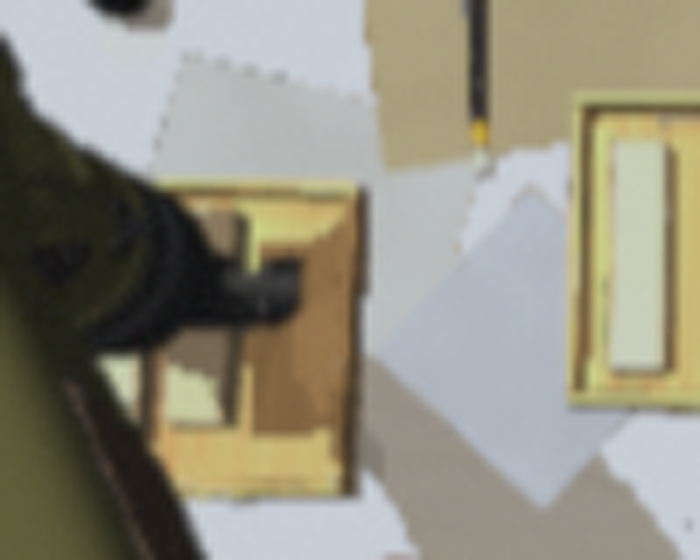

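View pics/side5.png

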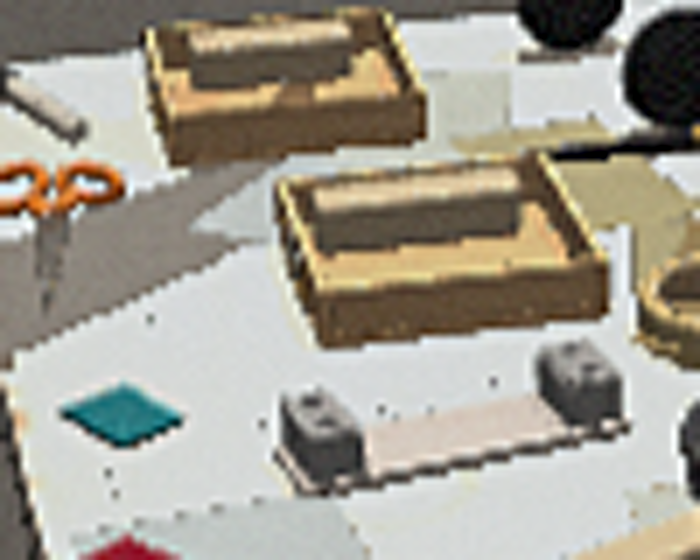

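```bash
python3 -m handwheel '[0,0.0035,0.02,0,0.9, 0,0,0.03,0,0.9, 0,0,0.03,0,0.9, 0,0,0.014,0,0.9, 0,0,0.008,0,0.9]';python3 -m handwheel '[0,0,0.004,0,0.9, 0,0,0,0,0.9, 0,0,0,0,0.9]'; python3 go.py .4988 .3225 .0264 -1.9
```

```text
time: 14.0
eef_pos: [0.4986, 0.3224, 0.0328]
tool_rot: [0.017, 1.0, -0.001, -0.001]
wrist_force: [0.1, -0.5, -0.4]
finger_gap: 0.0293
time: 14.3
eef_pos: [0.4999, 0.324, 0.0315]
tool_rot: [0.016, 1.0, 0.0, 0.001]
wrist_force: [0.4, -0.1, -0.6]
finger_gap: 0.0287
t 14.3 p [0.4999 0.324  0.0315] yaw 178.15 tilt [0.002 0.001] F [ 0.4 -0.1 -0.6] gap 0.0287 q6 0.61
delta tool mm [ 1.  -1.5  5.1] norm [ 0.0013 -0.0019  0.0063] spin 0.002 deg 0.1
if spun first: norm [ 0.0013 -0.0019  0.0063]
```

```bash
python3 -m handwheel '[0,-0.001,0.003,0,0.9, 0,0,0.002,0,0.9, 0,0,0.001,0,0.9, 0,0,0,0,0.9]'; python3 go.py .4988 .3225 .0264 -1.9
```

```text
time: 14.7
eef_pos: [0.4993, 0.3229, 0.0264]
tool_rot: [0.016, 1.0, 0.0, 0.0]
wrist_force: [-0.6, -0.5, 3.7]
finger_gap: 0.0292
t 14.7 p [0.4993 0.3229 0.0264] yaw 178.16 tilt [0.001 0.   ] F [-0.6 -0.5  3.7] gap 0.0292 q6 0.61
delta tool mm [ 0.5 -0.4  0. ] norm [ 0.0006 -0.0005  0.    ] spin 0.002 deg 0.1
if spun first: norm [ 0.0006 -0.0005  0.    ]
```

```bash
python3 -m handwheel '[0,0,0.0008,0,0.9, 0,0,0,0,0.9]'; python3 -m handwheel '[0,0,0,0,0.6, 0,0,0,0,0.45, 0,0,0,0,0.42, 0,0,0,0,0.42]' ; python3 -m handwheel '[0,0,-0.015,0,0.42, 0,0,-0.03,0,0.42, 0,0,-0.045,0,0.42, 0,0,-0.05,0,0.42, 0,0,-0.03,0,0.42]'; python3 go.py .556 -.279 .17 23.5
```

```text
time: 14.9
eef_pos: [0.4993, 0.3229, 0.0264]
tool_rot: [0.016, 1.0, 0.0, 0.0]
wrist_force: [-2.8, -0.5, 8.2]
finger_gap: 0.0293
time: 15.3
eef_pos: [0.4991, 0.3228, 0.0248]
tool_rot: [0.016, 1.0, -0.0, -0.0]
wrist_force: [0.4, -0.2, 0.2]
finger_gap: 0.0495
time: 15.8
eef_pos: [0.5003, 0.3236, 0.1652]
tool_rot: [0.016, 1.0, 0.001, 0.002]
wrist_force: [0.5, 1.2, 0.0]
finger_gap: 0.0497
t 15.8 p [0.5003 0.3236 0.1652] yaw 178.15 tilt [0.004 0.003] F [0.5 1.2 0. ] gap 0.0497 q6 0.61
delta tool mm [ -75.1 -600.4   -6.1] norm [-0.0939 -0.7506 -0.0077] spin -0.845 deg -25.3
if spun first: norm [ 0.2365 -0.7185 -0.0077]
```

```bash
python3 -m handwheel '[-0.003,-0.03,0,0,0.42, -0.006,-0.05,0,0,0.3, -0.007,-0.06,0,0,0, -0.007,-0.06,0,0,0, -0.007,-0.06,0,0,0]'; python3 -m handwheel '[-0.007,-0.06,0,0,0, -0.007,-0.06,0,0,0, -0.007,-0.06,0,0,0, -0.007,-0.06,0,0,0, -0.007,-0.06,0,0,0]' ; python3 -m handwheel '[-0.007,-0.06,0,0,0, -0.007,-0.05,0,0,0, -0.006,-0.04,0,0,0, -0.005,-0.03,0,-0.2,0, -0.003,-0.01,0,-0.2,0]';python3 -m handwheel '[0,0,0,-0.2,0, 0,0,0,-0.2,0, 0,0,0,-0.045,0, 0,0,0,0,0]'; python3 go.py .556 -.279 .1 23.5; python3 snap.py 6 130,230,150,230 200,340,160,265
```

```text
time: 16.3
eef_pos: [0.5165, 0.1126, 0.1621]
tool_rot: [0.016, 1.0, 0.0, 0.001]
wrist_force: [1.0, -0.4, -0.2]
finger_gap: 0.0854
time: 16.8
eef_pos: [0.5367, -0.1287, 0.1622]
tool_rot: [0.016, 1.0, -0.0, 0.001]
wrist_force: [0.4, 0.3, 0.0]
finger_gap: 0.0854
time: 17.3
eef_pos: [0.5551, -0.282, 0.1618]
tool_rot: [-0.089, 0.996, -0.001, 0.001]
wrist_force: [0.7, 0.5, 0.1]
finger_gap: 0.0854
time: 17.7
eef_pos: [0.555, -0.279, 0.1616]
tool_rot: [-0.203, 0.979, -0.0, 0.0]
wrist_force: [-0.4, 0.0, 0.5]
finger_gap: 0.0852
t 17.7 p [ 0.555  -0.279   0.1616] yaw -156.57 tilt [ 0. -0.] F [-0.4  0.   0.5] gap 0.0852 q6 -0.87
delta tool mm [-0.9 -0.3 61.6] norm [-0.0011 -0.0004  0.077 ] spin -0.002 deg -0.1
if spun first: norm [-0.0011 -0.0004  0.077 ]
top scale 7
side scale 5
```

View pics/top6.png

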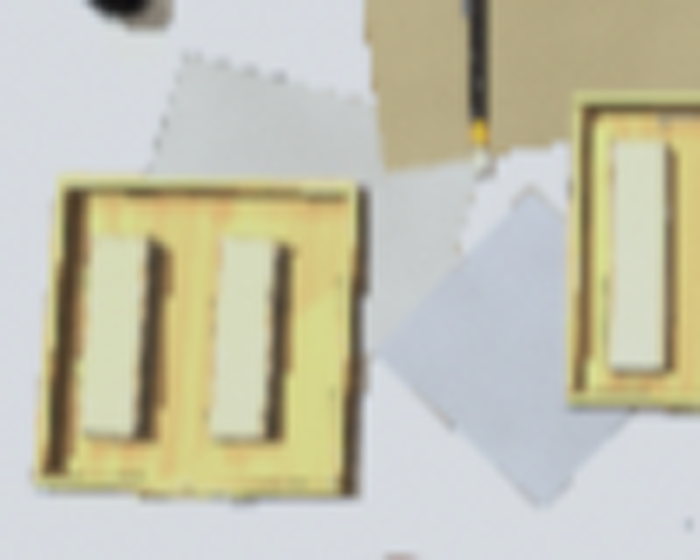

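View pics/side6.png

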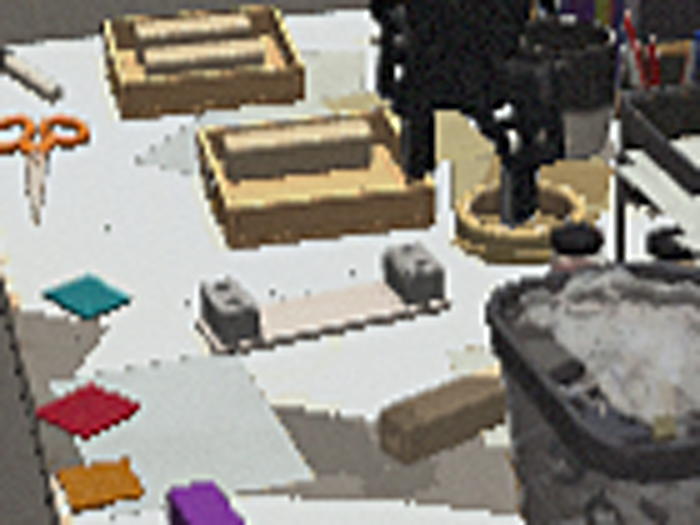

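The short post lies flat beside its sample (upper ends at (245,240) and (120,240), same length). Both trays are otherwise unchanged. Now lowering onto the long post.

```bash
python3 -m handwheel '[-0.001,0,0.03,0,0, 0,0,0.04,0,0, 0,0,0.03,0,0, 0,0,0.02,0,0, 0,0,0.015,0,0]'; python3 -m handwheel '[0,0,0.02,0,0, 0,0,0.015,0,0, 0,0,0.006,0,0, 0,0,0,0,0, 0,0,0,0,0]'; python3 go.py .556 -.279 .019 23.5; python3 snap.py 7 290,370,145,225 240,340,180,260
```

```text
time: 18.3
eef_pos: [0.5551, -0.2782, 0.0518]
tool_rot: [-0.203, 0.979, 0.001, -0.001]
wrist_force: [0.1, 0.6, 0.7]
finger_gap: 0.0852
time: 18.8
eef_pos: [0.5562, -0.2789, 0.0209]
tool_rot: [-0.204, 0.979, -0.0, 0.0]
wrist_force: [0.6, -1.1, 0.2]
finger_gap: 0.0849
t 18.8 p [ 0.5562 -0.2789  0.0209] yaw -156.5 tilt [ 0.001 -0.   ] F [ 0.6 -1.1  0.2] gap 0.0849 q6 -0.87
delta tool mm [0.2 0.  1.9] norm [0.0003 0.     0.0023] spin 0.0 deg 0.0
if spun first: norm [0.0003 0.     0.0023]
top scale 7
side scale 7
```

View pics/side7.png

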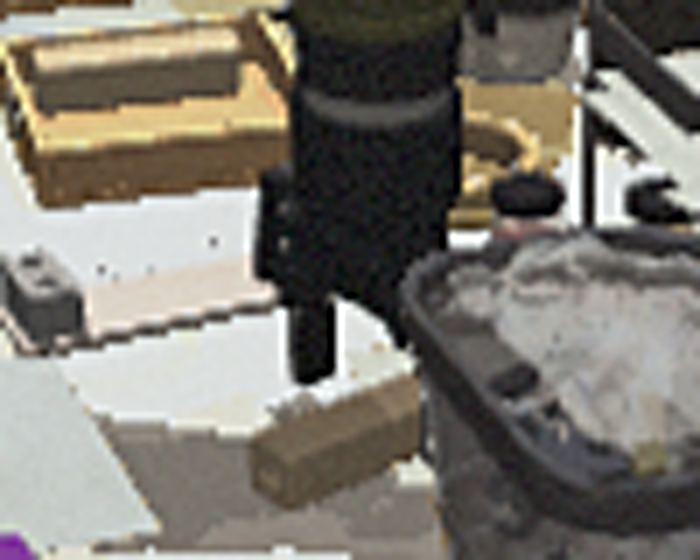

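View pics/top7.png

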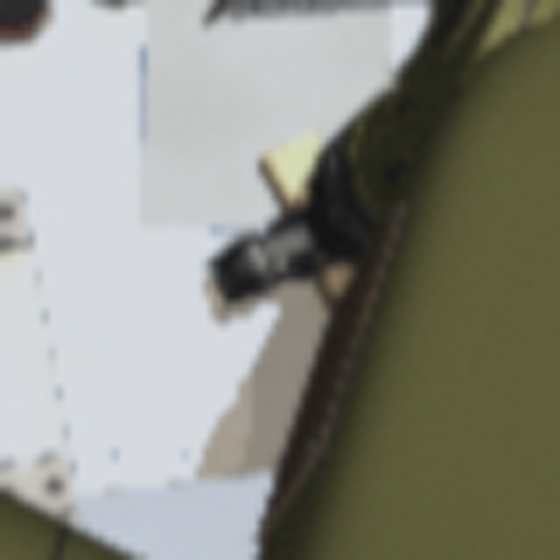

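Both fingers straddle the long post, clear of the tub. Closing now. The bridged long post has only about 0.7 mm of flat at each end, so I'll centre it by touching its end lightly against the outside of the near stop. From there the centre is a known 57.5 + 28 + 53.75 = 139.25 mm along the gauge axis.

```bash
python3 -m handwheel '[0,0,0.0025,0,0.3, 0,0,0,0,0.6, 0,0,0,0,0.9, 0,0,0,0,0.9, 0,0,0,0,0.9]' 60; python3 -m handwheel '[0,0,0,0,0.9, 0,0,0,0,0.9]'; python3 go.py; python3 -m handwheel '[0,0,-0.015,0,0.9, 0,0,-0.03,0,0.9, 0,0,-0.04,0,0.9, 0,0,-0.03,0,0.9, 0,0,-0.01,0,0.9]'; python3 go.py .35 -.1355 .12 8.6
```

```text
time: 19.4
eef_pos: [0.5561, -0.2789, 0.0186]
tool_rot: [-0.204, 0.979, -0.0, 0.0]
wrist_force: [1.3, -0.5, 3.2]
finger_gap: 0.0289
time: 19.6
eef_pos: [0.5561, -0.2789, 0.0186]
tool_rot: [-0.204, 0.979, -0.0, 0.0]
wrist_force: [-0.2, -0.7, 2.9]
finger_gap: 0.0288
t 19.6 p [ 0.5561 -0.2789  0.0186] yaw -156.49 tilt [ 0.001 -0.   ] F [-0.2 -0.7  2.9] gap 0.0288 q6 -0.88
time: 20.1
eef_pos: [0.5571, -0.2793, 0.1214]
tool_rot: [-0.204, 0.979, -0.001, 0.002]
wrist_force: [-0.0, -0.7, -0.8]
finger_gap: 0.0292
t 20.1 p [ 0.5571 -0.2793  0.1214] yaw -156.49 tilt [ 0.004 -0.002] F [-0.  -0.7 -0.8] gap 0.0292 q6 -0.88
delta tool mm [132.6 214.5   0.3] norm [0.1657 0.2682 0.0004] spin 0.497 deg 14.9
if spun first: norm [0.2291 0.2165 0.0004]
```

```bash
python3 -m handwheel '[0.013,0.021,0,0,0.9, 0.026,0.042,0,0,0.9, 0.03,0.049,0,0,0.9, 0.03,0.049,0,0,0.9, 0.03,0.049,0,0,0.9]';  python3 -m handwheel '[0.023,0.038,0,0,0.9, 0.013,0.02,0,0,0.9, 0,0,0,0.17,0.9, 0,0,0,0.17,0.9, 0,0,0,0.157,0.9]'; python3 -m handwheel '[0,0,0.02,0,0.9, 0,0,0.02,0,0.9, 0,0,0,0,0.9]'; python3 go.py .35 -.1355 .033 8.6
```

```text
time: 20.6
eef_pos: [0.3916, -0.1644, 0.1174]
tool_rot: [-0.204, 0.979, 0.001, -0.001]
wrist_force: [-0.2, 0.6, -1.4]
finger_gap: 0.0288
time: 21.1
eef_pos: [0.3482, -0.1342, 0.1178]
tool_rot: [-0.073, 0.997, 0.0, -0.001]
wrist_force: [-0.6, 0.2, -2.5]
finger_gap: 0.0289
time: 21.4
eef_pos: [0.3467, -0.1337, 0.0845]
tool_rot: [-0.075, 0.997, 0.001, -0.002]
wrist_force: [-0.0, 0.1, -1.1]
finger_gap: 0.029
t 21.4 p [ 0.3467 -0.1337  0.0845] yaw -171.4 tilt [-0.005  0.002] F [-0.   0.1 -1.1] gap 0.029 q6 -0.52
delta tool mm [-3.2 -2.4 51.4] norm [-0.004  -0.003   0.0643] spin -0.0 deg -0.0
if spun first: norm [-0.004  -0.003   0.0643]
```

```bash
python3 -m handwheel '[0,-0.003,0.02,0,0.9, 0,0,0.025,0,0.9, 0,0,0.015,0,0.9, 0,0,0.004,0,0.9, 0,0,0,0,0.9]'; python3 go.py .364 -.133 .033 8.6
```

```text
time: 21.9
eef_pos: [0.3492, -0.137, 0.035]
tool_rot: [-0.075, 0.997, 0.0, -0.001]
wrist_force: [-0.5, 0.6, -1.5]
finger_gap: 0.029
t 21.9 p [ 0.3492 -0.137   0.035 ] yaw -171.41 tilt [-0.001  0.   ] F [-0.5  0.6 -1.5] gap 0.029 q6 -0.52
delta tool mm [-15.3   1.7   2. ] norm [-0.0191  0.0021  0.0025] spin -0.0 deg -0.0
if spun first: norm [-0.0191  0.0021  0.0025]
```

```bash
python3 -m handwheel '[-0.006,0.002,0.002,0,0.9, -0.006,0,0,0,0.9, -0.004,0,0,0,0.9, 0,0,0,0,0.9]'; python3 go.py .366 -.133 .033 8.6;  python3 -m handwheel '[-0.001,0,0,0,0.9, -0.001,0,0,0,0.9, 0,0,0,0,0.9]'; python3 go.py .366 -.133 .033 8.6
```

```text
time: 22.3
eef_pos: [0.3633, -0.1338, 0.0339]
tool_rot: [-0.075, 0.997, -0.0, 0.001]
wrist_force: [0.0, -0.5, -1.1]
finger_gap: 0.029
t 22.3 p [ 0.3633 -0.1338  0.0339] yaw -171.37 tilt [ 0.002 -0.001] F [ 0.  -0.5 -1.1] gap 0.029 q6 -0.5
delta tool mm [-2.8  0.4  0.9] norm [-0.0034  0.0005  0.0012] spin 0.001 deg 0.0
if spun first: norm [-0.0034  0.0005  0.0012]
time: 22.6
eef_pos: [0.3635, -0.1333, 0.0335]
tool_rot: [-0.075, 0.997, 0.0, -0.0]
wrist_force: [0.2, -0.7, -1.9]
finger_gap: 0.0291
t 22.6 p [ 0.3635 -0.1333  0.0335] yaw -171.4 tilt [-0.  0.] F [ 0.2 -0.7 -1.9] gap 0.0291 q6 -0.5
delta tool mm [-2.5 -0.   0.5] norm [-0.0031 -0.      0.0006] spin -0.0 deg -0.0
if spun first: norm [-0.0031 -0.      0.0006]
```

```bash
python3 -m handwheel '[-0.001,0,0,0,0.9, 0,0,0,0,0.9, 0,0,0,0,0.9]'|sed -n '2p;4p';  python3 -m handwheel '[-0.001,0,0,0,0.9, 0,0,0,0,0.9, 0,0,0,0,0.9]'|sed -n '2p;4p';  python3 -m handwheel '[-0.001,0,0,0,0.9, 0,0,0,0,0.9, 0,0,0,0,0.9]'|sed -n '2p;4p'
```

```text
eef_pos: [0.3643, -0.1332, 0.0335]
wrist_force: [-0.1, 0.2, -1.4]
eef_pos: [0.3652, -0.1331, 0.0335]
wrist_force: [0.6, -0.4, -1.8]
eef_pos: [0.3658, -0.133, 0.0334]
wrist_force: [-0.5, 0.4, -2.2]
```

```bash
python3 -m handwheel '[-0.001,0,0,0,0.9, 0,0,0,0,0.9, 0,0,0,0,0.9]'|sed -n '2p;4p';  python3 -m handwheel '[-0.001,0,0,0,0.9, 0,0,0,0,0.9, 0,0,0,0,0.9]'|sed -n '2p;4p'
```

```text
eef_pos: [0.3658, -0.1329, 0.0333]
wrist_force: [-3.8, -1.7, 0.2]
eef_pos: [0.3658, -0.1328, 0.0332]
wrist_force: [-4.5, -2.3, 1.6]
```

```bash
python3 -m handwheel '[-0.001,0,0,0,0.9, 0,0,0,0,0.9, 0,0,0,0,0.9]'|sed -n '2p;4p'
```

```text
eef_pos: [0.3658, -0.1328, 0.0331]
wrist_force: [-7.1, -2.7, 2.1]
```

Contact at TCP (0.3658, -0.1329). That puts the centred TCP at (0.5035, -0.1121), within 0.2 mm of the vision fit. Backing off, lifting and moving over.

```bash
python3 -m handwheel '[0.012,0,0,0,0.9, 0.01,0,-0.02,0,0.9, 0,0,-0.03,0,0.9, 0,0,-0.03,0,0.9, 0,0,0,0,0.9]'; python3 go.py .5035 -.1121 .1 8.6
```

```text
time: 24.9
eef_pos: [0.3539, -0.1362, 0.1001]
tool_rot: [-0.075, 0.997, -0.001, 0.004]
wrist_force: [0.4, -0.1, -2.0]
finger_gap: 0.029
t 24.9 p [ 0.3539 -0.1362  0.1001] yaw -171.4 tilt [ 0.008 -0.002] F [ 0.4 -0.1 -2. ] gap 0.029 q6 -0.52
delta tool mm [-151.5    1.5    1.2] norm [-0.1894  0.0019  0.0015] spin -0.0 deg -0.0
if spun first: norm [-0.1894  0.0019  0.0015]
```

```bash
python3 -m handwheel '[-0.02,0,0,0,0.9, -0.04,0,0,0,0.9, -0.05,0,0,0,0.9, -0.04,0.001,0,0,0.9, -0.025,0,0,0,0.9]';python3 -m handwheel '[-0.012,0,0.01,0,0.9, 0,0,0.014,0,0.9, 0,0,0.01,0,0.9, 0,0,0,0,0.9, 0,0,0,0,0.9]'; python3 go.py .5035 -.1121 .055 8.6
```

```text
time: 25.4
eef_pos: [0.493, -0.1126, 0.0959]
tool_rot: [-0.076, 0.997, 0.0, 0.001]
wrist_force: [0.8, -1.0, -1.8]
finger_gap: 0.0292
time: 25.9
eef_pos: [0.497, -0.1121, 0.0696]
tool_rot: [-0.075, 0.997, 0.0, -0.001]
wrist_force: [0.8, -0.6, -2.5]
finger_gap: 0.0288
t 25.9 p [ 0.497  -0.1121  0.0696] yaw -171.44 tilt [-0.002  0.   ] F [ 0.8 -0.6 -2.5] gap 0.0288 q6 -0.37
delta tool mm [-6.5 -1.  14.6] norm [-0.0081 -0.0012  0.0182] spin -0.001 deg -0.0
if spun first: norm [-0.0081 -0.0012  0.0182]
```

```bash
python3 -m handwheel '[-0.008,-0.001,0,0,0.9, 0,0,0,0,0.9, 0,0,0.008,0,0.9, 0,0,0.004,0,0.9, 0,0,0,0,0.9]';python3 -m handwheel '[0,0,0,0,0.9, 0,0,0,0,0.9]'; python3 go.py .5035 -.1121 .0526 8.6
```

```text
time: 26.4
eef_pos: [0.5044, -0.1118, 0.06]
tool_rot: [-0.075, 0.997, 0.0, -0.001]
wrist_force: [-0.4, -0.1, -2.5]
finger_gap: 0.029
time: 26.6
eef_pos: [0.5051, -0.112, 0.0607]
tool_rot: [-0.075, 0.997, -0.0, -0.0]
wrist_force: [-0.5, 0.0, -0.7]
finger_gap: 0.0292
t 26.6 p [ 0.5051 -0.112   0.0607] yaw -171.4 tilt [-0. -0.] F [-0.5  0.  -0.7] gap 0.0292 q6 -0.37
delta tool mm [1.6 0.1 8.1] norm [0.002  0.0001 0.0101] spin -0.0 deg -0.0
if spun first: norm [0.002  0.0001 0.0101]
```

```bash
python3 -m handwheel '[0.002,0,0.004,0,0.9, 0,0,0.003,0,0.9, 0,0,0.001,0,0.9, 0,0,0,0,0.9, 0,0,0,0,0.9]'; python3 go.py .5035 -.1121 .0526 8.6
```

```text
time: 27.1
eef_pos: [0.5036, -0.1122, 0.0542]
tool_rot: [-0.075, 0.997, 0.0, 0.0]
wrist_force: [-0.0, -0.4, -1.3]
finger_gap: 0.0289
t 27.1 p [ 0.5036 -0.1122  0.0542] yaw -171.4 tilt [0. 0.] F [-0.  -0.4 -1.3] gap 0.0289 q6 -0.37
delta tool mm [0.1 0.1 1.6] norm [0.0001 0.0001 0.0021] spin -0.0 deg -0.0
if spun first: norm [0.0001 0.0001 0.0021]
```

```bash
python3 -m handwheel '[0,0,0.001,0,0.9, 0,0,0,0,0.9, 0,0,0,0,0.9]'|sed -n '2p;4p';python3 -m handwheel '[0,0,0.001,0,0.9, 0,0,0,0,0.9, 0,0,0,0,0.9]'|sed -n '2p;4p'
```

```text
eef_pos: [0.5036, -0.1122, 0.0535]
wrist_force: [-0.3, 0.2, -1.5]
eef_pos: [0.5035, -0.1122, 0.0526]
wrist_force: [-0.3, -0.4, -2.2]
```

```bash
python3 -m handwheel '[0,0,0.0007,0,0.9, 0,0,0,0,0.9, 0,0,0,0,0.9]'|sed -n '2p;4p'
```

```text
eef_pos: [0.5036, -0.1122, 0.0525]
wrist_force: [-1.7, 0.7, 3.2]
```

Contact at 0.0525, exactly the stop-top height, so the post doesn't go in. Releasing and looking.

```bash
python3 -m handwheel '[0,0,0,0,0.6, 0,0,0,0,0.45, 0,0,0,0,0.4, 0,0,0,0,0.4]' ; python3 -m handwheel '[0,0,-0.015,0,0.4, 0,0,-0.03,0,0.4, 0,0,-0.04,0,0.4, 0,0,-0.02,0,0.4, 0,0,0,0,0.4]';python3 snap.py 8 260,340,155,235 235,300,188,238; python3 go.py
```

```text
time: 28.4
eef_pos: [0.5036, -0.1122, 0.052]
tool_rot: [-0.075, 0.997, -0.0, 0.0]
wrist_force: [1.1, -0.1, 0.7]
finger_gap: 0.0511
time: 28.9
eef_pos: [0.5059, -0.1127, 0.1395]
tool_rot: [-0.075, 0.997, -0.001, 0.003]
wrist_force: [-0.6, 0.3, 0.3]
finger_gap: 0.0512
top scale 7
side scale 12
t 29.0 p [ 0.5038 -0.1123  0.1366] yaw -171.41 tilt [ 0.001 -0.   ] F [-0.3  0.6 -0.1] gap 0.051 q6 -0.37
```

View pics/side8.png

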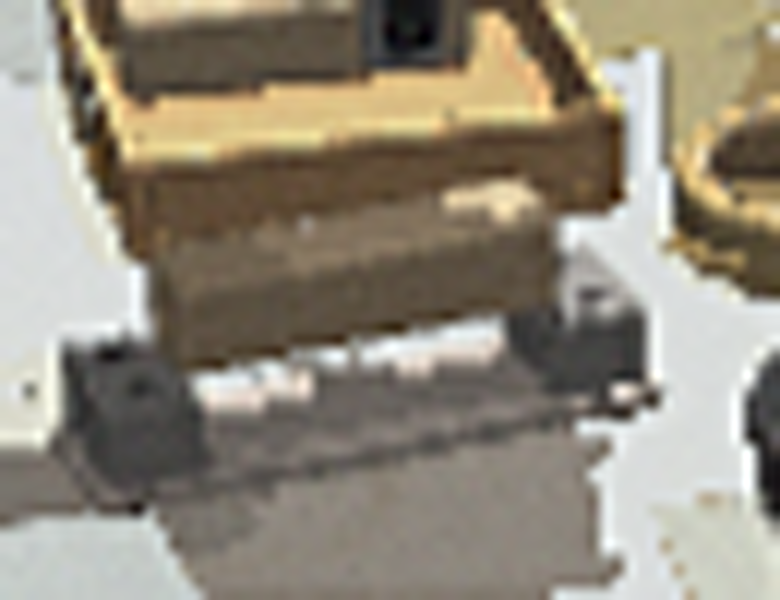

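The long post bridges both stops, level, with clear space under it (lower edge from (190,370) to (550,310)). Regrasping.

```bash
python3 -m handwheel '[0,0,0.02,0,0.4, 0,0,0.035,0,0.4, 0,0,0.03,0,0.4, 0,0,0.013,0,0.4, 0,0,0.006,0,0.4]';python3 -m handwheel '[0,0,0,0,0.4, 0,0,0,0,0.4, 0,0,0,0,0.4]'; python3 go.py .5036 -.1122 .0525 8.6
```

```text
time: 29.5
eef_pos: [0.5018, -0.1118, 0.0511]
tool_rot: [-0.075, 0.997, 0.001, -0.002]
wrist_force: [0.2, -0.4, 0.2]
finger_gap: 0.0514
time: 29.8
eef_pos: [0.5045, -0.1124, 0.0539]
tool_rot: [-0.075, 0.997, -0.0, 0.001]
wrist_force: [0.4, -0.3, 0.4]
finger_gap: 0.0512
t 29.8 p [ 0.5045 -0.1124  0.0539] yaw -171.41 tilt [ 0.002 -0.   ] F [ 0.4 -0.3  0.4] gap 0.0512 q6 -0.37
delta tool mm [0.9 0.4 1.4] norm [0.0011 0.0005 0.0018] spin -0.0 deg -0.0
if spun first: norm [0.0011 0.0005 0.0018]
```

```bash
python3 -m handwheel '[0,0,0.001,0,0.6, 0,0,0,0,0.9, 0,0,0,0,0.9, 0,0,0,0,0.9, 0,0,0,0,0.9]' 60; python3 go.py; python3 -m handwheel '[0,0,-0.015,0,0.9, 0,0,-0.03,0,0.9, 0,0,-0.03,0,0.9, 0,0,-0.01,0.17,0.9, 0,0,0,0.15,0.9]'; python3 -m handwheel '[0,0,0,0,0.9, 0,0,0,0,0.9]';python3 go.py .5375 .064 .12 -0.7
```

```text
time: 30.3
eef_pos: [0.5043, -0.1124, 0.0529]
tool_rot: [-0.075, 0.997, -0.0, 0.001]
wrist_force: [-0.4, -0.3, 7.0]
finger_gap: 0.0288
t 30.3 p [ 0.5043 -0.1124  0.0529] yaw -171.4 tilt [ 0.002 -0.   ] F [-0.4 -0.3  7. ] gap 0.0288 q6 -0.37
time: 30.8
eef_pos: [0.5044, -0.1124, 0.1221]
tool_rot: [0.01, 1.0, -0.0, 0.001]
wrist_force: [-0.3, 0.8, -1.8]
finger_gap: 0.029
time: 31.0
eef_pos: [0.503, -0.1121, 0.12]
tool_rot: [0.008, 1.0, 0.0, -0.001]
wrist_force: [0.3, 0.8, -2.1]
finger_gap: 0.0291
t 31.0 p [ 0.503  -0.1121  0.12  ] yaw 179.09 tilt [-0.001  0.   ] F [ 0.3  0.8 -2.1] gap 0.0291 q6 -0.2
delta tool mm [-31.7 176.6  -0. ] norm [-0.0396  0.2208 -0.    ] spin -0.007 deg -0.2
if spun first: norm [-0.0405  0.2206 -0.    ]
```

```bash
python3 -m handwheel '[-0.004,0.02,0,0,0.9, -0.007,0.04,0,0,0.9, -0.009,0.05,0,0,0.9, -0.009,0.05,0,0,0.9, -0.007,0.035,0,0,0.9]'; python3 -m handwheel '[-0.004,0.02,0,0,0.9, 0,0.005,0,0,0.9, 0,0,0,0,0.9, 0,0,0,0,0.9]';python3 go.py .5375 .064 .0249 -0.7; python3 snap.py 9 195,275,145,215 215,305,165,235
```

```text
time: 31.5
eef_pos: [0.5348, 0.0455, 0.1197]
tool_rot: [0.007, 1.0, 0.0, -0.001]
wrist_force: [-1.2, -0.1, -1.8]
finger_gap: 0.0292
time: 31.9
eef_pos: [0.5381, 0.062, 0.1199]
tool_rot: [0.009, 1.0, -0.0, -0.0]
wrist_force: [-0.5, 1.0, -1.9]
finger_gap: 0.0291
t 31.9 p [0.5381 0.062  0.1199] yaw 178.94 tilt [-0.001 -0.001] F [-0.5  1.  -1.9] gap 0.0291 q6 0.13
delta tool mm [ 0.5  2.1 95. ] norm [0.0006 0.0026 0.1187] spin -0.012 deg -0.4
if spun first: norm [0.0006 0.0026 0.1187]
top scale 8
side scale 8
```

View pics/side9.png

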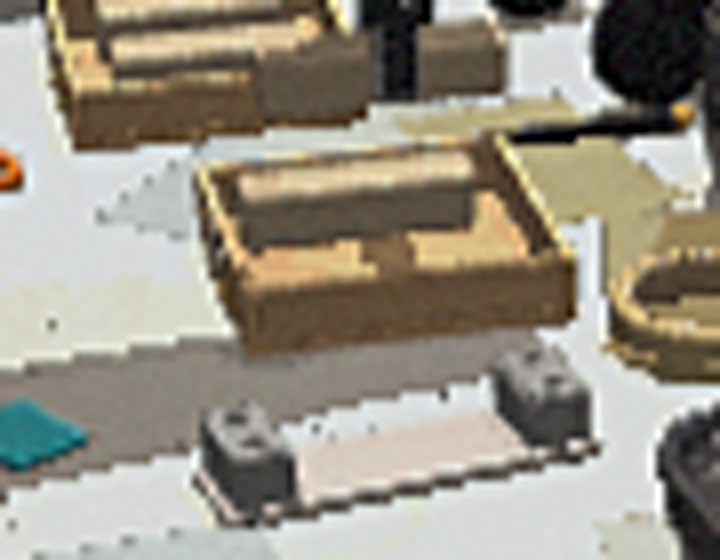

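View pics/top9.png

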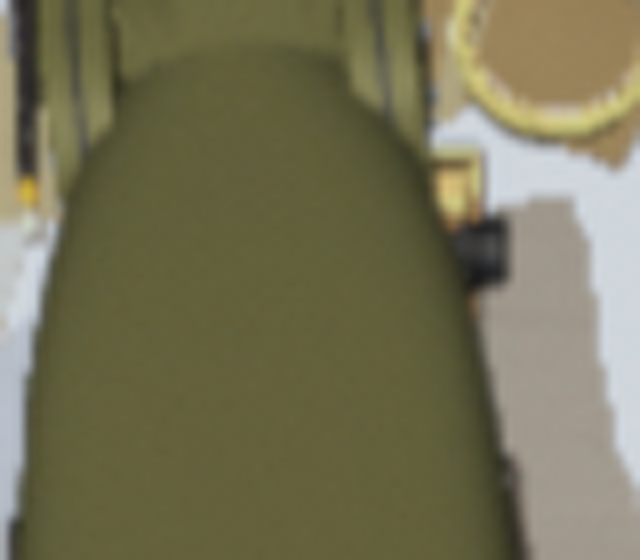

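```bash
python3 - <<'E'
from h import *
f=dict(np.load("pics/top9.npz")); X=cloud(f)
P=X[172:181,252:259]; print((P[...,1]*1000).round(0)[4],(P[...,2]*1000).round(0)[4],(P[...,0]*1000).round(0)[4])
E
python3 go.py .538 .066 .0249 -0.7
```

```text
[15. 13. 10.  7.  4.  1. -2.] [214. 210. 206. 212. 206. 205. 203.] [536. 537. 538. 537. 538. 538. 538.]
t 32.0 p [0.5382 0.0619 0.12  ] yaw 178.9 tilt [-0.001 -0.   ] F [ 0.1 -0.4 -1.5] gap 0.0289 q6 0.13
delta tool mm [ 0.3  4.1 95.1] norm [0.0003 0.0052 0.1189] spin -0.013 deg -0.4
if spun first: norm [0.0003 0.0052 0.1189]
```

```bash
python3 -m handwheel '[0,0.003,0.02,0,0.9, 0,0,0.03,0,0.9, 0,0,0.03,0,0.9, 0,0,0.017,0,0.9, 0,0,0.01,0,0.9]';python3 -m handwheel '[0,0,0.006,0,0.9, 0,0,0,0,0.9, 0,0,0,0,0.9]'; python3 go.py .538 .064 .0249 -0.7
```

```text
time: 32.5
eef_pos: [0.5376, 0.0645, 0.0332]
tool_rot: [0.009, 1.0, -0.0, -0.001]
wrist_force: [-1.1, 0.1, -1.0]
finger_gap: 0.0288
time: 32.8
eef_pos: [0.5393, 0.0655, 0.0304]
tool_rot: [0.009, 1.0, 0.0, 0.001]
wrist_force: [-0.6, 0.7, -1.3]
finger_gap: 0.0291
t 32.8 p [0.5393 0.0655 0.0304] yaw 178.98 tilt [0.001 0.   ] F [-0.6  0.7 -1.3] gap 0.0291 q6 0.14
delta tool mm [ 1.3 -1.5  5.5] norm [ 0.0016 -0.0019  0.0068] spin -0.011 deg -0.3
if spun first: norm [ 0.0016 -0.0018  0.0068]
```

```bash
python3 -m handwheel '[0.001,-0.001,0.003,0,0.9, 0,0,0.002,0,0.9, 0,0,0.001,0,0.9, 0,0,0,0,0.9, 0,0,0,0,0.9]'; python3 go.py .538 .064 .0249 -0.7
```

```text
time: 33.3
eef_pos: [0.5379, 0.0648, 0.025]
tool_rot: [0.009, 1.0, -0.0, 0.0]
wrist_force: [0.0, -0.4, -0.5]
finger_gap: 0.0289
t 33.3 p [0.5379 0.0648 0.025 ] yaw 179.0 tilt [ 0. -0.] F [ 0.  -0.4 -0.5] gap 0.0289 q6 0.14
delta tool mm [-0.1 -0.8  0.1] norm [-0.0001 -0.0011  0.0002] spin -0.01 deg -0.3
if spun first: norm [-0.0001 -0.0011  0.0002]
```

```bash
python3 -m handwheel '[0,0,0.001,0,0.9, 0,0,0,0,0.9, 0,0,0,0,0.9]'; python3 go.py
```

```text
time: 33.6
eef_pos: [0.5379, 0.0648, 0.025]
tool_rot: [0.009, 1.0, 0.0, 0.0]
wrist_force: [-2.3, -0.6, 6.3]
finger_gap: 0.0291
t 33.6 p [0.5379 0.0648 0.025 ] yaw 179.0 tilt [0.001 0.   ] F [-2.3 -0.6  6.3] gap 0.0291 q6 0.14
```

On the floor (6.3 N). Releasing, then lifting and moving aside to look.

```bash
python3 -m handwheel '[0,0,0,0,0.6, 0,0,0,0,0.45, 0,0,0,0,0.42, 0,0,0,0,0.42]' ; python3 -m handwheel '[0,0,-0.015,0,0.42, 0,0,-0.03,0,0.42, 0,0,-0.045,0,0.42, 0,0,-0.05,0,0.42, 0,0,-0.05,0,0.42]'; python3 -m handwheel '[0,-0.02,-0.02,0,0.42, 0,-0.04,0,0,0.42, 0,-0.05,0,0,0.42, 0,-0.06,0,0,0.42, 0,-0.06,0,0,0.42]';python3 -m handwheel '[0,-0.06,0,0,0.42, 0,-0.05,0,0,0.42, 0,-0.03,0,0,0.42, 0,-0.01,0,0,0.42, 0,0,0,0,0.42]'; python3 snap.py 10 130,290,135,255 190,340,150,260
```

```text
time: 34.0
eef_pos: [0.5379, 0.0648, 0.024]
tool_rot: [0.009, 1.0, 0.0, -0.0]
wrist_force: [0.3, 0.3, 0.6]
finger_gap: 0.0496
time: 34.5
eef_pos: [0.5375, 0.0648, 0.1783]
tool_rot: [0.009, 1.0, 0.0, 0.0]
wrist_force: [0.7, 0.2, -0.7]
finger_gap: 0.0494
time: 35.0
eef_pos: [0.5346, -0.1205, 0.1933]
tool_rot: [0.008, 1.0, -0.0, 0.001]
wrist_force: [0.5, 0.3, -0.6]
finger_gap: 0.0491
time: 35.5
eef_pos: [0.5324, -0.24, 0.1925]
tool_rot: [0.01, 1.0, 0.0, 0.0]
wrist_force: [0.8, -0.1, -0.2]
finger_gap: 0.0493
top scale 5
side scale 5
```

View pics/top10.png

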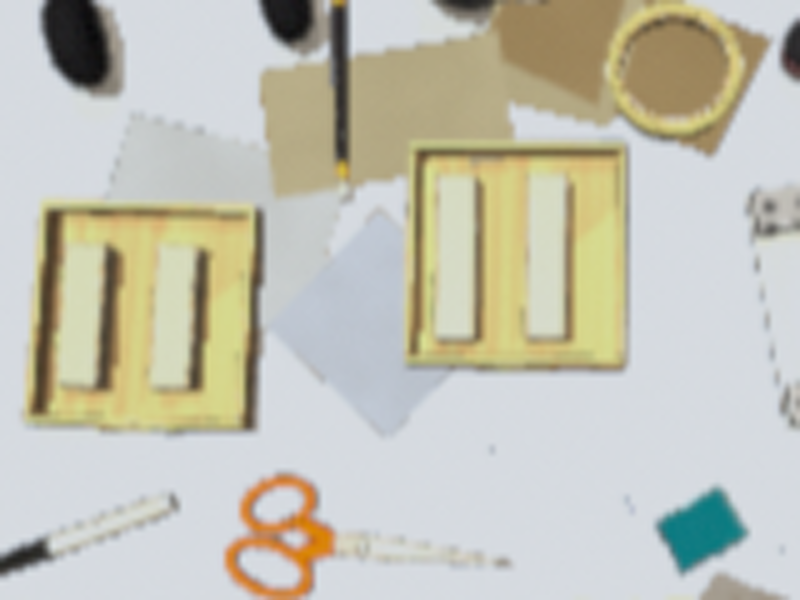

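View pics/side10.png

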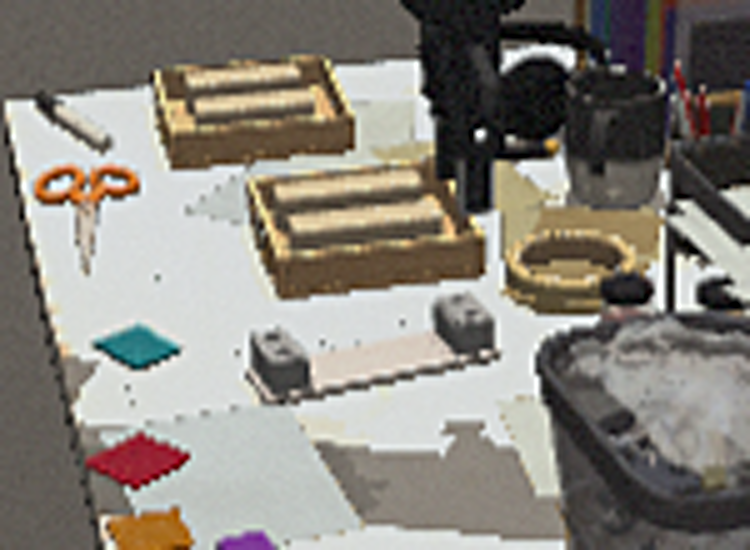

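Both trays hold equal pairs lying flat: short at (88,315) and (178,317), long at (457,258) and (548,257). The cutter (342,90) and tape (675,70) look undisturbed. Handing in.

```bash
python3 - <<'E'
from bench import ctrl
print(ctrl.hand_in())
E
```

```text
the job is handed in; nothing more can be done
None
```

Both posts were gauged one at a time, sorted into their trays, and the job is handed in at about 35.6 s of the 69 s allowed.

- **Short post:** It dropped between the stops and seated on the plate. I then laid it flat beside the short sample in the left tray before touching the long post.
- **Long post:** I first touched its end lightly, at about 8 N, against the outside of the near stop to find the gauge's centre. It then rested level on top of the stops. I laid it flat beside the long sample in the right tray.

The last pictures show a pair of equal-length posts lying flat in each tray. The gauge is empty, and the cutter, tape and purple look-alike look untouched. The highest wrist force I read was about 11 N, sampled at the end of each move. The arm was raised clear of everything at hand-in.

The side camera's calibration put the gauge about 3 to 6 mm off from the top camera's fit. The touch against the stop agreed with the top camera to within 0.2 mm, so I used that. No check failed.

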